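# Put the measuring set back in its foam tiles

### The job

The customer has returned the measuring set: put the tape measure, the laser meter, the pocket level and the loupe back upright in the foam tile whose cutout has the shape and floor colour of each, resting on the floor of the cutout. The loupe's cutout is snug, so press the loupe straight down until it is fully home. Leave the white flask and the small amber bottle standing where they are.

Things in the scene. Friction and masses are not known exactly. Their poses are not given: they have to be found in the camera images.
- tape_measure: yellow and black tape measure standing upright, a rounded block 64 (x) x 36 (y) x 56 mm high, rigid. Origin: centre of its underside; x along its length, z up. Loose, about 0.22 kg. Grip it across the 36 mm.
- laser_meter: red pocket laser distance meter lying on its back, display and keys on top, a rounded block 100 (x) x 44 (y) x 28 mm high, rigid. Origin: centre of its underside; x along its length, z up. Loose, about 0.14 kg. Grip it across the 44 mm.
- pocket_level: green pocket spirit level standing on its aluminium edge with a yellow vial on top, a bar 100 (x) x 22 (y) x 40 mm high (the vial stands 3 mm higher), rigid. Origin: centre of its underside; x along its length, z up. Loose, about 0.16 kg. Grip it across the 22 mm.
- loupe: blue round loupe (magnifier) standing on its foot, from above a pale lens within a blue rim: a cylinder 44 mm in diameter, 42 mm high, the lowest 5 mm tapering to a foot 36 mm in diameter; black rubber band. Origin: centre of its underside; z up. Loose, about 0.11 kg.
- tile_tape: fixed tile 140 (x) x 84 (y) x 20 mm high, dark foam on a yellow sheet; cutout a rectangle 80 (x) x 52 (y) mm through the foam, centred, its floor yellow. Origin: centre of the underside; z up; cutout floor at z = 4 mm, foam top at 20 mm. Home of the tape measure, 8 mm of play on every side; it may lie either way round.
- tile_laser: fixed tile 140 (x) x 84 (y) x 20 mm high, dark foam on a red sheet; cutout a rectangle 116 (x) x 60 (y) mm through the foam, centred, its floor red. Origin: centre of the underside; z up; cutout floor at z = 4 mm, foam top at 20 mm. Home of the laser meter, 8 mm of play on every side; it may lie either way round.
- tile_level: fixed tile 140 (x) x 84 (y) x 20 mm high, dark foam on a green sheet; cutout a rectangle 116 (x) x 38 (y) mm through the foam, centred, its floor green. Origin: centre of the underside; z up; cutout floor at z = 4 mm, foam top at 20 mm. Home of the pocket level, 8 mm of play on every side; it may lie either way round.
- tile_loupe: fixed tile 140 (x) x 84 (y) x 20 mm high, dark foam on a blue sheet; cutout 60 mm round through the foam, centred, its floor blue. Origin: centre of the underside; z up; cutout floor at z = 4 mm, foam top at 20 mm. Home of the loupe: four grey springy lips on its diagonals, with sloping tops, leave a snug 41 mm circle, giving 4 mm each: it stops on them until pressed down (3 to 10 N) to the floor.
- flask: white steel drinking flask with a steel cap, 64 mm in diameter, 170 mm high, standing upright, loose, 0.45 kg. Origin: centre of its underside. To be left alone.
- amber_bottle: small amber glass bottle with a black cap and a white label, 42 mm in diameter, 65 mm high, standing upright, loose. Origin: centre of its underside. To be left alone.
There are look-alikes about, which are no part of the job. Leave any turquoise look-alike of the tape_measure alone.

How it is judged:
At the end, for the whole second after the job is handed in: Each of the four instruments stands upright (within 0.1 rad) and at rest in its own tile, its underside within 3.5 mm of the cutout's floor (2.5 mm for the loupe) and its centre within 14 mm of the tile's (6 mm for the loupe); the flask and the amber bottle stand within 25 mm of where they were (horizontal distance between tape_measure and tile_tape below 0.014 m and z of tape_measure in the frame of tile_tape below 0.0075 m and angle between each of tape_measure, laser_meter, pocket_level, loupe's own z axis and vertical below 0.1 rad and linear speed of each of tape_measure, laser_meter, pocket_level, loupe below 0.02 m/s and angular speed of each of tape_measure, laser_meter, pocket_level, loupe below 0.2 rad/s and horizontal distance between laser_meter and tile_laser below 0.014 m and z of laser_meter in the frame of tile_laser below 0.0075 m and horizontal distance between pocket_level and tile_level below 0.014 m and z of pocket_level in the frame of tile_level below 0.0075 m and horizontal distance between loupe and tile_loupe below 0.006 m and z of loupe in the frame of tile_loupe below 0.0065 m and distance of each of flask, amber_bottle from where it was at the start of the episode below 0.025 m and angle between each of flask, amber_bottle's own z axis and vertical below 0.2 rad); the robot touches nothing.
It fails at once if the white flask was shoved from its place or knocked over (distance of flask from where it was at the start of the episode above 0.025 m or angle between flask's own z axis and vertical above 0.35 rad).
It fails at once if the amber bottle was shoved from its place or knocked over (distance of amber_bottle from where it was at the start of the episode above 0.025 m or angle between amber_bottle's own z axis and vertical above 0.35 rad).
It also fails if it takes over 120 s, if anything falls off the work surface, if the arm or the gripper's body presses on something with over 40 N, if the wrist force passes 120 N, or if a joint passes its speed limit or range.

### The arm

A 6-joint arm with a two-finger parallel gripper is mounted at the origin on the work surface. World frame = base frame: x ahead of the robot, y to its left, z up, the work surface at z = 0. Lengths are in m, angles in rad, forces in N, time in s.
With the tool pointing down it reaches from about 0.3 to 0.95 m from the base axis. Payload 3.1 kg.
Tool frame: the origin (TCP) lies between the finger pads; the fingertips stand 8 mm ahead of it and the grasp point (between the pads) lies 11 mm behind it; x points along the fingers, y is the direction in which the jaws open and shut, and the axes are right-handed (so a half turn about x gives the same grasp; the last joint's range is limited). The gripper opens to 85 mm and grips with 20 to 120 N. Pads are 22 mm wide; open, the fingers measure 114 mm over their backs; the gripper's body (76 mm by 85 mm) begins 54 mm behind the grasp point. The pads swing forward as they close: fully open they stand 13 mm farther back than shut.
Start: joints at [1.254, 0.308, 1.634, -0, 1.2, -0.07], TCP at [0.153, 0.606, 0.239] pointing down, gripper open.
Joint ranges: [-3.06, 3.06], [-0.79, 1.96], [0.05, 2.63], [-1.19, 4.34], [0.05, 2.64], [-2.94, 2.94]. Speed limits (rad/s): [2.79, 2.79, 3.14, 3.14, 3.14, 3.14].

### API

Orientations are given as a unit quaternion [w, x, y, z].
In Python, from bench import env gives the robot as it stands.
- The arm moves only by the shell command python3 -m inch 'ROWS'. ROWS is text: rows parted by semicolons, each of 7 numbers parted by spaces: the shift along the tool's x, y, z in m, then the turn, a rotation vector about the tool's x, y, z in units of 5 degrees (1.0 is 5 degrees), then the closure, from -1 (fully open) to 1 (shut), so that 0 is half open. A call has 1 to 12 rows; each row is the pose to reach, as a shift and turn from the pose commanded when the call began, along the tool's axes at that moment; what a row does not reach only later rows make up. A row lasts 1/10 s, in which the tool goes at most 50 mm and 8.59 degrees, less where a joint would pass 70% of its speed; a pose out of reach is approached as far as the arm can. A call with a gripper value outside its range is refused whole. The fingers move at their own pace and stop on an object; the grip force is fixed at half the most. Time passes only in rows, so rows that repeat a pose let the fingers close. It gives the time, the measured TCP pose, the force and the opening at its end, in the units of the state.
- env.get_state(): the state, without advancing time (a new reading comes with each control period).
- env.capture(name): name is "side" or "top"; returns the picture (420x560x3 uint8, blue, green, red); there is no depth.
- env.calibration(name): a dict with "camera_matrix" (3x3 intrinsics, pixels), "rvec" (rotation vector, rad) and "tvec" (3), from world to camera coordinates, as OpenCV has them. Camera axes: x right, y down, z forward; pixel columns grow to the right and rows downward; lengths in m; the calibration is good to about 2 mm. A picture is of the moment at which its call begins. calibration takes no time and is no camera call.
- env.hand_in(): hands the job in, once; it reports no verdict.
Trained networks look in the newest picture that a camera, given by its name, has taken for a name from the list of things; names that differ only in an ending like _2 or _b are one class to them, and where a whole thing is asked for, a point or a joint stands for the part that bears it (a point fixed in the world has none). Each returns a list of dicts, best first, with "score" (0 to 1); they miss things now and then, are a little off and sometimes report something else, mostly with a low value. They report only what shows in the picture. A call takes as long as a camera call. They do not tell look-alikes from the thing itself.
- env.regions_of(target, camera): "mask" (420x560 bool, what is visible of it).
- env.tip_of(target, camera): "point" ([x, y, z] in m, in world coordinates, good to about 4 mm: a listed point, or the origin of a listed thing).
The state is a dict: "time_s": time; "joint_pos": joint angles; "joint_velocities": joint speeds; "effort": joint torques, N m; "position": TCP position; "tool_rot": TCP orientation; "wrist_force": force on the tool from outside, world axes, zero at the start; "torque": the same for the moment, N m; "width": opening from 0.0 (shut) to 1.0 (fully open).
Only numpy, scipy, OpenCV 4.12 (cv2) and the standard library are available. Lean on these libraries where they do the work, as an engineer would, in place of code of your own. Each camera call takes 0.05 s, during which the arm holds its last target.

## Working session

There is one attempt and no reset: what is moved stays moved. The work goes in short steps, Python scripts to look and compute and a shell command to move; the robot and the scene stay as the last step left them, time stands still between calls to the robot, and variables do not carry over. Pictures are saved under pics/ and viewed, and the job is handed in when it is done.

```bash
ls; mkdir -p pics
python3 - <<'E'
from bench import env
import cv2
for c in ("top","side"):
    cv2.imwrite(f"pics/{c}0.png",env.capture(c))
    k=env.calibration(c); print(c,k)
s=env.get_state(); print(s)
E
```

```text
pics
top {'camera_matrix': array([[424.49986803,   0.        , 280.06508598],
       [  0.        , 424.49986803, 213.03032867],
       [  0.        ,   0.        ,   1.        ]]), 'rvec': array([ 2.205907  , -1.97169376,  0.23753374]), 'tvec': array([-0.09344635,  0.5233641 ,  0.99738465])}
side {'camera_matrix': array([[408.78781614,   0.        , 279.60081629],
       [  0.        , 408.78781614, 208.71446491],
       [  0.        ,   0.        ,   1.        ]]), 'rvec': array([ 2.14693105, -0.09761626,  0.07261866]), 'tvec': array([-0.52648845,  0.02240124,  1.10093299])}
{'time_s': 0.1, 'joint_pos': array([ 1.25427229e+00,  3.08949625e-01,  1.63507610e+00,  2.63314805e-06,
        1.19967654e+00, -6.96816660e-02]), 'joint_velocities': array([ 0.00086102, -0.00348735, -0.00230924, -0.00165423,  0.00088023,
       -0.00057196]), 'effort': array([-2.93628982e-04, -4.16409302e+01, -2.77646005e+01, -9.14829479e-05,
        4.01922560e-03,  1.00616586e-05]), 'position': array([0.15250073, 0.60535437, 0.23813412]), 'tool_rot': array([ 0.70158359,  0.08631902,  0.70187156, -0.08778268]), 'wrist_force': array([-0.25579341, -0.46071653, -0.78898047]), 'torque': array([-0.00434597,  0.0400402 ,  0.01931066]), 'width': 1.000592608721069}
```

View pics/top0.png

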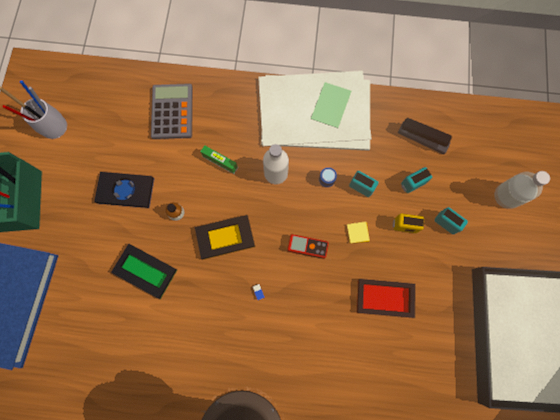

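View pics/side0.png

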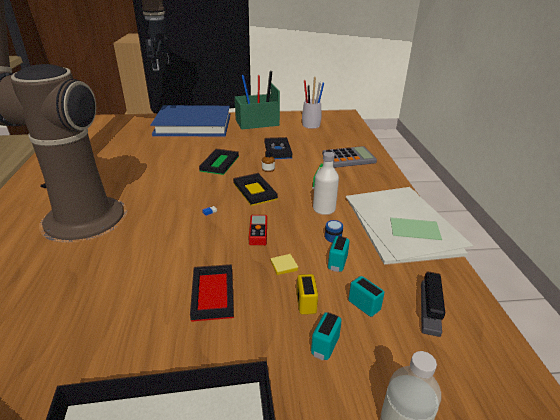

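```bash
cat > h.py <<'E'
from bench import env
import numpy as np, cv2
from scipy.spatial.transform import Rotation as R
def cal(c):
    k=env.calibration(c); return k["camera_matrix"],cv2.Rodrigues(k["rvec"])[0],k["tvec"]
def unproj(c,uv,z):
    K,Rm,t=cal(c); uv=np.atleast_2d(uv).astype(float)
    d=np.c_[uv,np.ones(len(uv))]@np.linalg.inv(K).T@Rm
    o=-Rm.T@t; s=(z-o[2])/d[:,2]; return o+d*s[:,None]
def proj(c,p):
    K,Rm,t=cal(c); q=(np.atleast_2d(p)@Rm.T+t)@K.T; return q[:,:2]/q[:,2:]
E
python3 - <<'E'
from h import *
for c in ("top","side"):
    for n in "tape_measure laser_meter pocket_level loupe tile_tape tile_laser tile_level tile_loupe flask amber_bottle".split():
        r=env.tip_of(n,c)
        print(c,n,[(round(float(d["score"]),2),np.round(d["point"],3).tolist(),proj(c,d["point"]).round().astype(int).tolist()) for d in r])
print(env.get_state()["time_s"])
E
```

```text
top tape_measure [(0.97, [0.55, -0.36, 0.002], [[404, 225]]), (0.97, [0.567, -0.469, 0.001], [[446, 223]]), (0.96, [0.641, -0.237, -0.002], [[359, 187]])]
top laser_meter [(0.92, [0.46, -0.111, 0.0], [[306, 248]]), (0.59, [0.647, -0.143, -0.0], [[325, 181]])]
top pocket_level [(0.65, [0.668, 0.146, -0.003], [[220, 163]])]
top loupe [(0.82, [0.649, -0.146, 0.001], [[326, 180]])]
top tile_tape [(0.49, [0.562, 0.385, 0.001], [[126, 190]])]
top tile_laser [(0.69, [0.356, -0.317, -0.003], [[383, 298]]), (0.65, [0.667, 0.148, 0.0], [[219, 163]])]
top tile_level [(0.96, [0.354, 0.297, -0.0], [[144, 271]]), (0.56, [0.653, -0.006, 0.001], [[275, 173]])]
top tile_loupe [(0.76, [0.558, 0.384, 0.002], [[126, 191]]), (0.68, [0.552, -0.361, -0.001], [[404, 224]]), (0.64, [0.67, 0.148, -0.002], [[219, 162]])]
top flask [(0.95, [0.655, -0.007, -0.001], [[275, 173]])]
top amber_bottle [(0.79, [0.513, 0.243, 0.001], [[175, 213]])]
side tape_measure [(0.97, [0.64, -0.241, -0.001], [[337, 263]]), (0.86, [0.548, -0.361, -0.001], [[306, 303]]), (0.72, [0.666, -0.383, 0.002], [[364, 307]]), (0.71, [0.567, -0.471, 0.003], [[325, 345]])]
side laser_meter [(0.68, [0.462, -0.11, -0.001], [[258, 233]])]
side pocket_level [(0.62, [0.671, 0.151, -0.001], [[320, 181]]), (0.54, [0.563, 0.391, -0.0], [[278, 150]])]
side loupe [(0.63, [0.548, -0.362, 0.001], [[306, 303]]), (0.56, [0.649, -0.145, -0.0], [[332, 238]])]
side tile_tape [(0.71, [0.463, 0.102, 0.001], [[254, 191]])]
side tile_laser [(0.67, [0.355, -0.321, -0.003], [[213, 296]])]
side tile_level [(0.67, [0.357, 0.293, 0.005], [[220, 162]])]
side tile_loupe [(0.48, [0.462, 0.104, -0.002], [[254, 191]])]
side flask [(0.81, [0.649, -0.006, -0.003], [[322, 209]]), (0.22, [0.355, 0.293, 0.002], [[220, 163]])]
side amber_bottle [(0.67, [0.512, 0.241, 0.002], [[267, 169]]), (0.47, [0.461, 0.104, 0.003], [[254, 190]])]
1.1
```

The top view shows the yellow tape at (410,223), with turquoise look-alikes around it. The laser is at (307,246), the level at (219,159) near the flask at (276,165), and the loupe at (327,177). The tiles are blue (124,190), yellow (225,237), green (144,271) and red (386,298). Next I fit poses by silhouette in both cameras.

```bash
cat >> h.py <<'E'
from scipy.optimize import minimize
DIM=dict(tape_measure=(.064,.036,.056),laser_meter=(.1,.044,.028),pocket_level=(.1,.022,.042),loupe=(.044,.044,.042),
 tile_tape=(.14,.084,.02),tile_laser=(.14,.084,.02),tile_level=(.14,.084,.02),tile_loupe=(.14,.084,.02),flask=(.064,.064,.17),amber_bottle=(.042,.042,.065))
S=8
def hullmask(c,n,p,z0=0):
    L,W,H=DIM[n]
    if n in("loupe","flask","amber_bottle"):
        a=np.linspace(0,2*np.pi,40); b=np.c_[np.cos(a),np.sin(a)]*L/2
    else: b=np.array([[1,1],[1,-1],[-1,-1],[-1,1]])*[L/2,W/2]
    cs,sn=np.cos(p[2]),np.sin(p[2]); xy=b@np.array([[cs,sn],[-sn,cs]])+p[:2]
    P=np.r_[np.c_[xy,np.full(len(xy),z0)],np.c_[xy,np.full(len(xy),z0+H)]]
    h=cv2.convexHull(proj(c,P).astype(np.float32))
    return h[:,0]
def fit(n,masks,p0,z0=0):
    # masks: dict cam->mask ; returns pose, IoU
    up={}
    for c,m in masks.items():
        ys,xs=np.nonzero(m); 
        x0,x1,y0,y1=max(xs.min()-12,0),xs.max()+12,max(ys.min()-12,0),ys.max()+12
        mm=m[y0:y1,x0:x1].astype(np.float32)
        up[c]=(cv2.resize(mm,None,fx=S,fy=S,interpolation=cv2.INTER_LINEAR)>.5,x0,y0)
    def cost(p):
        s=0
        for c,(M,x0,y0) in up.items():
            h=hullmask(c,n,p,z0); q=((h-[x0-.5+0,y0-.5+0]+0)*S-.5)
            I=np.zeros(M.shape,np.uint8); cv2.fillConvexPoly(I,np.round(q*16).astype(np.int32),1,shift=4)
            I=I>0; s+=1-(I&M).sum()/(I|M).sum()
        return s/len(up)
    best=None
    for y in (np.arange(0,np.pi,np.pi/9) if n not in("loupe","flask","amber_bottle") else [0]):
        r=minimize(cost,[p0[0],p0[1],y],method="Nelder-Mead",options=dict(initial_simplex=[[p0[0],p0[1],y],[p0[0]+.006,p0[1],y],[p0[0],p0[1]+.006,y],[p0[0],p0[1],y+.2]],maxfev=120,xatol=1e-4,fatol=1e-4))
        if best is None or r.fun<best.fun: best=r
    return best.x,1-best.fun
def best(n,c,p0):
    K=[]
    for d in env.regions_of(n,c):
        m=d["mask"]; 
        if m.sum()<20: continue
        ys,xs=np.nonzero(m); e=np.linalg.norm([xs.mean(),ys.mean()]-proj(c,[*p0[:2],DIM[n][2]/2])[0])
        K.append((e,m))
    K=[k for k in K if k[0]<15]
    return min(K,key=lambda k:k[0])[1] if K else None
E
python3 - <<'E'
from h import *
import pickle
P=dict(tape_measure=(.55,-.36),laser_meter=(.461,-.11),pocket_level=(.669,.148),loupe=(.649,-.146),tile_tape=(.462,.103),tile_laser=(.356,-.319),tile_level=(.355,.296),tile_loupe=(.56,.386),flask=(.652,-.007),amber_bottle=(.513,.242))
env.capture("top");env.capture("side")
T={}
MM={}
for n,p in P.items():
    MM[n]={c:m for c in("top","side") if (m:=best(n,c,p)) is not None}
pickle.dump(MM,open("mm.pkl","wb"))
for n,p in P.items():
    ms=MM[n]
    o=[]
    for k in ([["top"],["side"],["top","side"]]):
        if all(c in ms for c in k):
            x,i=fit(n,{c:ms[c] for c in k},p); o.append((k,np.round(x,3).tolist(),round(np.degrees(x[2])%180,1),round(i,3)))
    print(n,*o,sep="\n  ")
print(env.get_state()["time_s"])
E
```

```text
Traceback (most recent call last):
  File "h.py", line 42, in fit
    r=minimize(cost,[p0[0],p0[1],y],method="Nelder-Mead",options=dict(initial_simplex=[[p0[0],p0[1],y],[p0[0]+.006,p0[1],y],[p0[0],p0[1]+.006,y],[p0[0],p0[1],y+.2]],maxfev=120,xatol=1e-4,fatol=1e-4))
  File "h.py", line 36, in cost
    h=hullmask(c,n,p,z0); q=((h-[x0-.5+0,y0-.5+0]+0)*S-.5)
  File "h.py", line 23, in hullmask
    h=cv2.convexHull(proj(c,P).astype(np.float32))
                     ~~~~^^^^^
  File "h.py", line 11, in proj
    K,Rm,t=cal(c); q=(np.atleast_2d(p)@Rm.T+t)@K.T; return q[:,:2]/q[:,2:]
           ~~~^^^
  File "h.py", line 5, in cal
    k=env.calibration(c); return k["camera_matrix"],cv2.Rodrigues(k["rvec"])[0],k["tvec"]
ValueError: time passes only in moves, steps and waits
```

Calibration seems to be limited in number of calls, so I'll cache it.

```bash
python3 - <<'E'
s=open("h.py").read()
s=s.replace("def cal(c):","from functools import lru_cache\n@lru_cache\ndef cal(c):")
open("h.py","w").write(s)
E
cat > f.py <<'E'
from h import *
import pickle
P=dict(tape_measure=(.55,-.36),laser_meter=(.461,-.11),pocket_level=(.669,.148),loupe=(.649,-.146),tile_tape=(.462,.103),tile_laser=(.356,-.319),tile_level=(.355,.296),tile_loupe=(.56,.386),flask=(.652,-.007),amber_bottle=(.513,.242))
MM=pickle.load(open("mm.pkl","rb"))
for n,p in P.items():
    ms=MM[n]
    o=[]
    for k in ([["top"],["side"],["top","side"]]):
        if all(c in ms for c in k):
            x,i=fit(n,{c:ms[c] for c in k},p); o.append((k,np.round(x,3).tolist(),round(np.degrees(x[2])%180,1),round(i,3)))
    print(n,*o,sep="\n  ")
print(env.get_state()["time_s"])
E
time python3 f.py
```

```text
tape_measure
  (['top'], [0.547, -0.363, 4.716], np.float64(90.2), np.float64(0.895))
  (['side'], [0.548, -0.358, 1.494], np.float64(85.6), np.float64(0.89))
  (['top', 'side'], [0.547, -0.362, 1.502], np.float64(86.1), np.float64(0.886))
laser_meter
  (['top'], [0.463, -0.115, 1.51], np.float64(86.5), np.float64(0.892))
  (['side'], [0.462, -0.107, 1.499], np.float64(85.9), np.float64(0.902))
  (['top', 'side'], [0.462, -0.113, 1.5], np.float64(85.9), np.float64(0.889))
pocket_level
  (['top'], [0.668, 0.145, 1.141], np.float64(65.4), np.float64(0.871))
  (['side'], [0.663, 0.157, 1.305], np.float64(74.8), np.float64(0.233))
  (['top', 'side'], [0.667, 0.146, 1.159], np.float64(66.4), np.float64(0.523))
loupe
  (['top'], [0.65, -0.148, 0.085], np.float64(4.9), np.float64(0.933))
  (['side'], [0.65, -0.14, -0.131], np.float64(172.5), np.float64(0.829))
  (['top', 'side'], [0.65, -0.147, 0.124], np.float64(7.1), np.float64(0.85))
tile_tape
  (['top'], [0.463, 0.101, 1.922], np.float64(110.1), np.float64(0.962))
tile_laser
  (['top'], [0.355, -0.321, 1.598], np.float64(91.6), np.float
[... 445 characters left out ...]
 np.float64(91.3), np.float64(0.964))
  (['side'], [0.56, 0.395, 1.538], np.float64(88.1), np.float64(0.845))
  (['top', 'side'], [0.56, 0.384, 1.587], np.float64(90.9), np.float64(0.883))
flask
  (['top'], [0.635, -0.012, 0.714], np.float64(40.9), np.float64(0.732))
  (['side'], [0.653, -0.011, 0.12], np.float64(6.9), np.float64(0.791))
  (['top', 'side'], [0.653, -0.01, 0.144], np.float64(8.2), np.float64(0.754))
amber_bottle
  (['top'], [0.508, 0.23, 0.509], np.float64(29.2), np.float64(0.76))
  (['side'], [0.515, 0.242, 0.069], np.float64(3.9), np.float64(0.759))
  (['top', 'side'], [0.514, 0.239, 0.273], np.float64(15.6), np.float64(0.749))
2.2
real	0m13.688s
user	0m14.154s
sys	0m0.112s
```

```bash
cat > go.py <<'E'
from h import *
import sys
# usage: go.py x y z jawdeg  -> row numbers from measured pose
def plan(x,y,z,jaw):
    s=env.get_state(); q=s["tool_rot"]; Rt=R.from_quat([q[1],q[2],q[3],q[0]])
    A=Rt.as_matrix(); cur=np.degrees(np.arctan2(A[1,1],A[0,1]))
    print("t",round(float(s["time_s"]),2),"pos",s["position"].round(4),"jaw",round(cur,1),"j1,j6",s["joint_pos"][[0,5]].round(2),"toolx",A[:,0].round(3),"w",round(float(s["width"]),3),"F",s["wrist_force"].round(1))
    for k in (jaw-180,jaw,jaw+180):
        d=k-cur
        if abs(d)>200: continue
        # target: tool x exactly down, tool y at jaw angle
        a=np.radians(k); X=np.array([0,0,-1.]);Y=np.array([np.cos(a),np.sin(a),0]);B=np.c_[X,Y,np.cross(X,Y)]
        rv=R.from_matrix(A.T@B).as_rotvec()
        print("jaw",k,"shift",(A.T@(np.array([x,y,z])-s["position"])).round(4),"turn",(np.degrees(rv)/5).round(3), "rows>=",max(abs(d)/8.59,np.linalg.norm(np.array([x,y,z])-s["position"])/.05).__round__(1))
if __name__=="__main__": plan(*map(float,sys.argv[1:5]))
E
python3 go.py .668 .147 .15 -24.2
python3 - <<'E'
from h import *
import pickle
MM=pickle.load(open("mm.pkl","rb")); im=cv2.imread("pics/top0.png")
P=dict(tape_measure=(.547,-.361,1.53),laser_meter=(.462,-.112,1.505),pocket_level=(.668,.147,1.15),loupe=(.65,-.146,0),tile_tape=(.462,.102,1.92),tile_laser=(.355,-.32,1.597),tile_level=(.354,.293,1.204),tile_loupe=(.56,.385,1.588),flask=(.653,-.01,0),amber_bottle=(.514,.241,0))
im=cv2.resize(im,None,fx=3,fy=3,interpolation=cv2.INTER_CUBIC)
for n,p in P.items():
    cv2.polylines(im,[np.round((hullmask("top",n,p)+.5)*3-.5).astype(int)],True,(255,255,255),1)
cv2.imwrite("pics/ov.png",cv2.resize(im[360:960,240:1440],None,fx=.66,fy=.66))
E
```

```text
t 2.2 pos [0.1527 0.6061 0.2393] jaw 75.9 j1,j6 [ 1.25 -0.07] toolx [ 0.  0. -1.] w 1.002 F [ 0.3 -0.4  0.1]
jaw -24.2 shift [ 0.0893 -0.3193  0.6118] turn [ 2.0012e+01 -1.0000e-03 -1.0000e-03] rows>= 13.9
jaw 155.8 shift [ 0.0893 -0.3193  0.6118] turn [-1.5988e+01  1.0000e-03 -1.0000e-03] rows>= 13.9
```

View pics/ov.png

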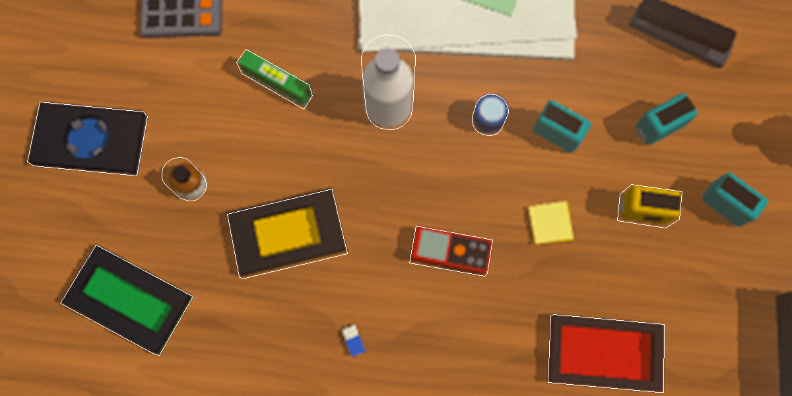

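The fitted outlines sit closely on all the objects, so I start with the level.

```bash
python3 -m inch '0 -0.319 0.612 20.0 0 0 -1;0 -0.319 0.612 20.0 0 0 -1;0 -0.319 0.612 20.0 0 0 -1;0 -0.319 0.612 20.0 0 0 -1;0 -0.319 0.612 20.0 0 0 -1;0 -0.319 0.612 20.0 0 0 -1;0 -0.319 0.612 20.0 0 0 -1;0 -0.319 0.612 20.0 0 0 -1;0 -0.319 0.612 20.0 0 0 -1;0 -0.319 0.612 20.0 0 0 -1;0 -0.319 0.612 20.0 0 0 -1;0 -0.319 0.612 20.0 0 0 -1'; python3 go.py .668 .147 .24 -24.2
```

```text
time_s: 3.4
position: [0.6023, 0.2056, 0.2395]
tool_rot: [0.383, 0.595, 0.383, -0.594]
wrist_force: [-0.4, 0.2, -0.3]
width: 1.004
t 3.4 pos [0.6023 0.2056 0.2395] jaw -24.4 j1,j6 [0.26 0.69] toolx [ 0.  0. -1.] w 1.004 F [-0.4  0.2 -0.3]
jaw -204.2 shift [-0.0005  0.084   0.0261] turn [ 3.5953e+01 -5.0000e-03  9.0000e-03] rows>= 20.9
jaw -24.2 shift [-0.0005  0.084   0.0261] turn [-0.047 -0.006 -0.003] rows>= 1.8
jaw 155.8 shift [-0.0005  0.084   0.0261] turn [ 3.5953e+01 -5.0000e-03  9.0000e-03] rows>= 21.0
```

```bash
python3 -m inch '0 0.05 0.016 0 0 0 -1;0 0.05 0.016 0 0 0 -1;0 0.05 0.016 0 0 0 -1;0 0.05 0.016 0 0 0 -1'; python3 go.py .668 .147 .12 -24.2
```

```text
time_s: 3.8
position: [0.639, 0.1728, 0.2389]
tool_rot: [-0.384, -0.593, -0.385, 0.594]
wrist_force: [-0.8, -0.5, -0.5]
width: 1.001
t 3.8 pos [0.639  0.1728 0.2389] jaw -24.1 j1,j6 [0.2  0.62] toolx [-0.001  0.    -1.   ] w 1.001 F [-0.8 -0.5 -0.5]
jaw -204.2 shift [0.1188 0.0372 0.0117] turn [-3.5984e+01 -2.8000e-02  4.0000e-03] rows>= 21.0
jaw -24.2 shift [0.1188 0.0372 0.0117] turn [0.016 0.002 0.018] rows>= 2.5
jaw 155.8 shift [0.1188 0.0372 0.0117] turn [-3.5984e+01 -2.8000e-02  4.0000e-03] rows>= 20.9
```

```bash
python3 -m inch '0 0.037 0.012 0 0 0 -1;0.119 0.037 0.012 0 0 0 -1;0.119 0.037 0.012 0 0 0 -1;0.119 0.037 0.012 0 0 0 -1;0.119 0.037 0.012 0 0 0 -1'; python3 go.py .668 .147 .028 -24.2
```

```text
time_s: 4.3
position: [0.6636, 0.1473, 0.1151]
tool_rot: [-0.383, -0.59, -0.387, 0.596]
wrist_force: [-0.5, -0.2, -1.2]
width: 1.0
t 4.3 pos [0.6636 0.1473 0.1151] jaw -24.0 j1,j6 [0.15 0.57] toolx [-0.011 -0.001 -1.   ] w 1.0 F [-0.5 -0.2 -1.2]
jaw -204.2 shift [ 0.0871  0.0049 -0.002 ] turn [-35.961  -0.163   0.098] rows>= 21.0
jaw -24.2 shift [ 0.0871  0.0049 -0.002 ] turn [0.039 0.062 0.104] rows>= 1.7
jaw 155.8 shift [ 0.0871  0.0049 -0.002 ] turn [-35.961  -0.163   0.098] rows>= 20.9
```

Run:
```python
from h import *
for c in("top","side"):
    im=env.capture(c); u,v=proj(c,[.668,.147,.05])[0].astype(int)
    cv2.imwrite(f"pics/{c}1.png",cv2.resize(im[max(v-70,0):v+70,u-90:u+90],None,fx=4,fy=4,interpolation=cv2.INTER_CUBIC))
```

```text
(no output)
```

View pics/top1.png

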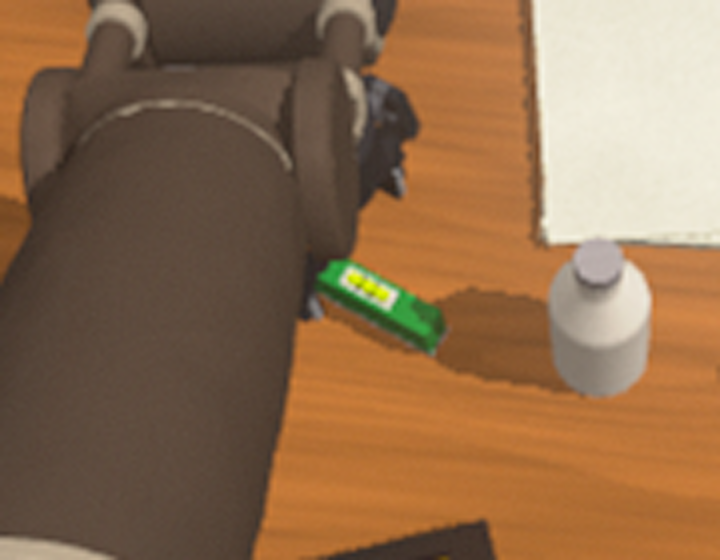

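View pics/side1.png

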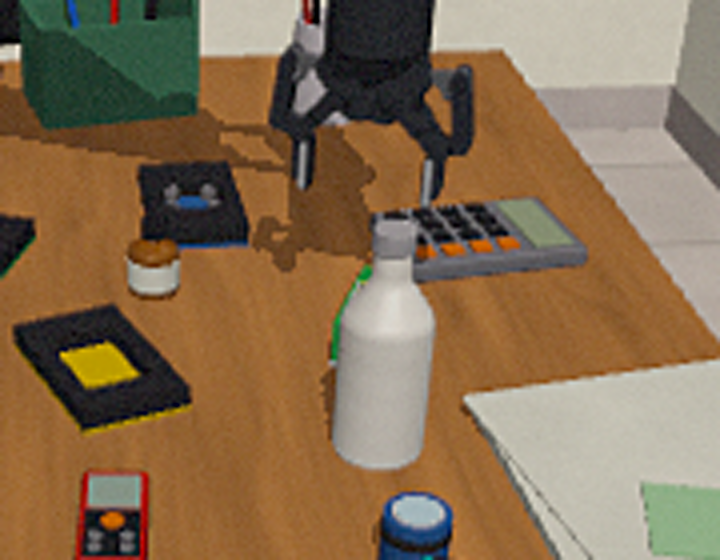

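```bash
python3 - <<'E'
from h import *
for c in("top","side"):
    u,v=proj(c,[.668,.147,.05])[0].astype(int)
    s=env.get_state(); p=s["position"]
    print(c,[((proj(c,q)[0]-[u-90,v-70])*4).round() for q in (p,p+[0,0,.06],[.668,.147,.0])],p)
E
python3 go.py .668 .147 .028 -24.2
```

```text
top [array([346., 239.]), array([330., 199.]), array([374., 309.])] [0.66840795 0.14756965 0.12088191]
side [array([367., 196.]), array([373., 119.]), array([356., 338.])] [0.66840795 0.14756965 0.12088191]
t 4.4 pos [0.6684 0.1476 0.1209] jaw -24.0 j1,j6 [0.15 0.57] toolx [ 0.  0. -1.] w 0.999 F [ 0.5 -0.6  0.4]
jaw -204.2 shift [ 0.0929 -0.0002  0.0007] turn [-3.5965e+01  2.0000e-03 -5.0000e-03] rows>= 21.0
jaw -24.2 shift [ 0.0929 -0.0002  0.0007] turn [ 0.035 -0.003 -0.001] rows>= 1.9
jaw 155.8 shift [ 0.0929 -0.0002  0.0007] turn [-3.5965e+01  2.0000e-03 -5.0000e-03] rows>= 20.9
```

```bash
python3 -m inch '0.03 0 0.001 0 0 0 -1;0.06 0 0.001 0 0 0 -1;0.08 0 0.001 0 0 0 -1;0.093 0 0.001 0 0 0 -1;0.093 0 0.001 0 0 0 -1;0.093 0 0.001 0 0 0 1;0.093 0 0.001 0 0 0 1;0.093 0 0.001 0 0 0 1;0.093 0 0.001 0 0 0 1;0.093 0 0.001 0 0 0 1;0.093 0 0.001 0 0 0 1;0.093 0 0.001 0 0 0 1'; python3 go.py .668 .147 .2 -24.2
```

```text
time_s: 5.6
position: [0.6693, 0.1452, 0.0284]
tool_rot: [0.385, 0.594, 0.384, -0.593]
wrist_force: [-0.6, 0.3, 5.9]
width: 0.242
t 5.6 pos [0.6693 0.1452 0.0284] jaw -24.1 j1,j6 [0.15 0.57] toolx [ 0.002  0.    -1.   ] w 0.242 F [-0.6  0.3  5.9]
jaw -204.2 shift [-0.1716 -0.0017 -0.0012] turn [-3.5988e+01  2.7000e-02 -1.8000e-02] rows>= 21.0
jaw -24.2 shift [-0.1716 -0.0017 -0.0012] turn [ 0.012 -0.011 -0.017] rows>= 3.4
jaw 155.8 shift [-0.1716 -0.0017 -0.0012] turn [-3.5988e+01  2.7000e-02 -1.8000e-02] rows>= 20.9
```

```bash
python3 -m inch '-0.02 0 0 0 0 0 1;-0.06 0 0 0 0 0 1;-0.1 0 0 0 0 0 1;-0.14 0 0 0 0 0 1;-0.17 0 0 0 0 0 1;-0.17 0 0 0 0 0 1;-0.17 0 0 0 0 0 1'; python3 go.py .354 .293 .2 -21
```

```text
time_s: 6.3
position: [0.668, 0.145, 0.1968]
tool_rot: [-0.384, -0.593, -0.384, 0.594]
wrist_force: [1.0, -0.3, -1.5]
width: 0.246
t 6.3 pos [0.668  0.145  0.1968] jaw -24.1 j1,j6 [0.15 0.57] toolx [-0. -0. -1.] w 0.246 F [ 1.  -0.3 -1.5]
jaw -201.0 shift [-0.0031 -0.3471 -0.0066] turn [ 3.5372e+01  7.0000e-03 -5.0000e-03] rows>= 20.6
jaw -21.0 shift [-0.0031 -0.3471 -0.0066] turn [-0.628  0.003  0.004] rows>= 6.9
jaw 159.0 shift [-0.0031 -0.3471 -0.0066] turn [ 3.5372e+01  7.0000e-03 -5.0000e-03] rows>= 21.3
```

```bash
python3 -m inch '0 -0.347 -0.007 -0.63 0 0 1;0 -0.347 -0.007 -0.63 0 0 1;0 -0.347 -0.007 -0.63 0 0 1;0 -0.347 -0.007 -0.63 0 0 1;0 -0.347 -0.007 -0.63 0 0 1;0 -0.347 -0.007 -0.63 0 0 1;0 -0.347 -0.007 -0.63 0 0 1;0 -0.347 -0.007 -0.63 0 0 1;0 -0.347 -0.007 -0.63 0 0 1;0 -0.347 -0.007 -0.63 0 0 1;0 -0.347 -0.007 -0.63 0 0 1'; python3 go.py .354 .293 .07 -21
python3 - <<'E'
from h import *
for c in("top","side"):
    im=env.capture(c); u,v=proj(c,[.354,.293,.1])[0].astype(int)
    cv2.imwrite(f"pics/{c}2.png",cv2.resize(im[max(v-60,0):v+60,u-80:u+80],None,fx=4,fy=4,interpolation=cv2.INTER_CUBIC))
E
```

```text
time_s: 7.4
position: [0.3556, 0.2927, 0.1966]
tool_rot: [-0.4, -0.583, -0.4, 0.583]
wrist_force: [0.4, -0.2, -0.9]
width: 0.243
t 7.4 pos [0.3556 0.2927 0.1966] jaw -21.1 j1,j6 [0.59 0.96] toolx [-0.001 -0.001 -1.   ] w 0.243 F [ 0.4 -0.2 -0.9]
jaw -201.0 shift [ 0.1266 -0.0015  0.0002] turn [ 3.5982e+01  5.0000e-03 -1.8000e-02] rows>= 20.9
jaw -21.0 shift [ 0.1266 -0.0015  0.0002] turn [-0.018  0.011  0.003] rows>= 2.5
jaw 159.0 shift [ 0.1266 -0.0015  0.0002] turn [ 3.5982e+01  5.0000e-03 -1.8000e-02] rows>= 21.0
```

View pics/side2.png

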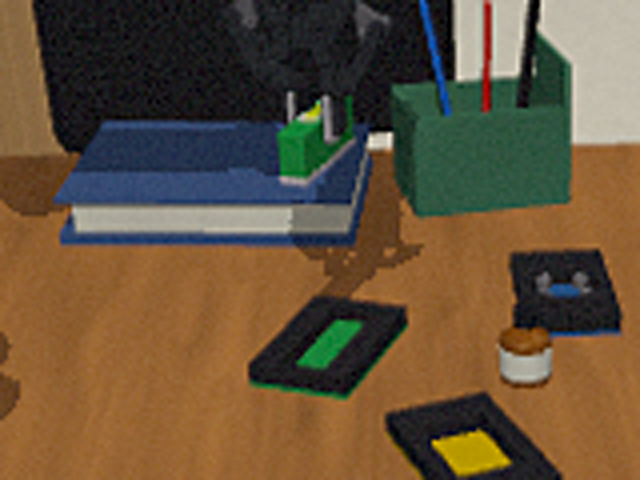

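The side view shows the level held upright, about centred over the green tile.

```bash
python3 -m inch '0.04 -0.001 0 0 0 0 1;0.08 -0.001 0 0 0 0 1;0.12 -0.001 0 0 0 0 1;0.13 -0.001 0 0 0 0 1;0.14 -0.001 0 0 0 0 1;0.15 -0.001 0 0 0 0 1;0.157 -0.001 0 0 0 0 1;0.157 -0.001 0 0 0 0 1;0.157 -0.001 0 0 0 0 1'; python3 go.py .354 .293 .034 -21
```

```text
time_s: 8.4
position: [0.3543, 0.2943, 0.041]
tool_rot: [0.401, 0.583, 0.401, -0.582]
wrist_force: [0.2, 0.5, -0.9]
width: 0.244
t 8.4 pos [0.3543 0.2943 0.041 ] jaw -21.0 j1,j6 [0.6  0.96] toolx [ 0.001  0.001 -1.   ] w 0.244 F [ 0.2  0.5 -0.9]
jaw -201.0 shift [0.007  0.0001 0.0013] turn [-3.5996e+01  1.6000e-02 -2.3000e-02] rows>= 21.0
jaw -21.0 shift [0.007  0.0001 0.0013] turn [ 0.004 -0.015 -0.01 ] rows>= 0.1
jaw 159.0 shift [0.007  0.0001 0.0013] turn [-3.5996e+01  1.6000e-02 -2.3000e-02] rows>= 21.0
```

```bash
python3 -m inch '0.004 0 0.001 0 0 0 1;0.007 0 0.001 0 0 0 1;0.007 0 0.001 0 0 0 1;0.007 0 0.001 0 0 0 -1;0.007 0 0.001 0 0 0 -1;0.007 0 0.001 0 0 0 -1;0.007 0 0.001 0 0 0 -1;0.007 0 0.001 0 0 0 -1;-0.03 0 0.001 0 0 0 -1;-0.08 0 0.001 0 0 0 -1;-0.15 0 0.001 0 0 0 -1;-0.2 0 0.001 0 0 0 -1'; python3 go.py .65 -.146 .26 0
```

```text
time_s: 9.6
position: [0.3529, 0.2925, 0.222]
tool_rot: [-0.401, -0.583, -0.401, 0.583]
wrist_force: [0.5, 0.6, 0.5]
width: 1.0
t 9.6 pos [0.3529 0.2925 0.222 ] jaw -21.0 j1,j6 [0.6  0.96] toolx [-0. -0. -1.] w 1.0 F [0.5 0.6 0.5]
jaw -180.0 shift [-0.038   0.4345  0.303 ] turn [ 3.1801e+01  4.0000e-03 -4.0000e-03] rows>= 18.5
jaw 0.0 shift [-0.038   0.4345  0.303 ] turn [-4.199e+00  3.000e-03  3.000e-03] rows>= 10.6
```

```bash
python3 - <<'E'
from h import *
for c in("top","side"):
    im=env.capture(c); u,v=proj(c,[.354,.293,.0])[0].astype(int)
    cv2.imwrite(f"pics/{c}3.png",cv2.resize(im[max(v-50,0):v+50,u-65:u+65],None,fx=4,fy=4,interpolation=cv2.INTER_CUBIC))
E
python3 go.py .462 -.112 .2 -4
```

```text
t 9.7 pos [0.3582 0.2962 0.2284] jaw -21.0 j1,j6 [0.6  0.96] toolx [ 0.014  0.009 -1.   ] w 0.998 F [ 0.6  0.2 -0. ]
jaw -184.0 shift [0.026  0.2429 0.3443] turn [32.602 -0.189  0.202] rows>= 19.0
jaw -4.0 shift [0.026  0.2429 0.3443] turn [-3.397 -0.141 -0.132] rows>= 8.4
jaw 176.0 shift [0.026  0.2429 0.3443] turn [32.602 -0.189  0.202] rows>= 22.9
```

View pics/side3.png

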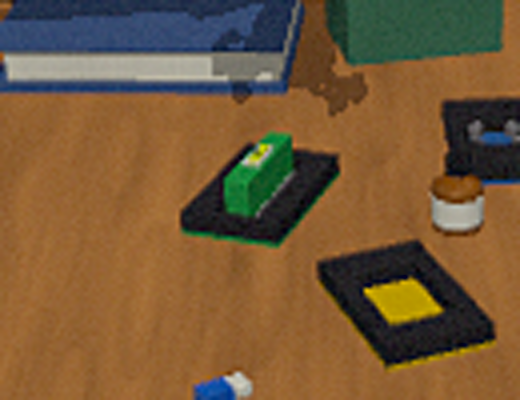

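The level is seated upright in the green cutout. Next is the laser.

```bash
python3 -m inch '0 0.243 0.344 -3.4 0 0 -1;0 0.243 0.344 -3.4 0 0 -1;0 0.243 0.344 -3.4 0 0 -1;0 0.243 0.344 -3.4 0 0 -1;0 0.243 0.344 -3.4 0 0 -1;0 0.243 0.344 -3.4 0 0 -1;0 0.243 0.344 -3.4 0 0 -1;0 0.243 0.344 -3.4 0 0 -1;0 0.243 0.344 -3.4 0 0 -1;0 0.243 0.344 -3.4 0 0 -1;0 0.243 0.344 -3.4 0 0 -1;0 0.243 0.344 -3.4 0 0 -1'; python3 go.py .462 -.112 .024 -4
```

```text
time_s: 10.9
position: [0.4562, -0.1144, 0.2195]
tool_rot: [-0.482, -0.517, -0.483, 0.517]
wrist_force: [0.5, -0.1, -0.6]
width: 1.0
t 10.9 pos [ 0.4562 -0.1144  0.2195] jaw -4.0 j1,j6 [-0.34 -0.27] toolx [-0.002  0.001 -1.   ] w 1.0 F [ 0.5 -0.1 -0.6]
jaw -184.0 shift [ 0.1955  0.006  -0.0026] turn [-3.5992e+01 -3.2000e-02 -1.7000e-02] rows>= 21.0
jaw -4.0 shift [ 0.1955  0.006  -0.0026] turn [ 0.008 -0.011  0.02 ] rows>= 3.9
jaw 176.0 shift [ 0.1955  0.006  -0.0026] turn [-3.5992e+01 -3.2000e-02 -1.7000e-02] rows>= 21.0
```

```bash
python3 -m inch '0.04 0.006 -0.003 0 0 0 -1;0.08 0.006 -0.003 0 0 0 -1;0.12 0.006 -0.003 0 0 0 -1;0.15 0.006 -0.003 0 0 0 -1;0.17 0.006 -0.003 0 0 0 -1;0.18 0.006 -0.003 0 0 0 -1;0.18 0.006 -0.003 0 0 0 -1;0.18 0.006 -0.003 0 0 0 -1'; python3 go.py .462 -.112 .022 -4
```

```text
time_s: 11.7
position: [0.4639, -0.1124, 0.041]
tool_rot: [0.483, 0.517, 0.482, -0.517]
wrist_force: [0.1, 0.2, 0.1]
width: 0.995
t 11.7 pos [ 0.4639 -0.1124  0.041 ] jaw -3.9 j1,j6 [-0.33 -0.26] toolx [ 0.001 -0.    -1.   ] w 0.995 F [0.1 0.2 0.1]
jaw -184.0 shift [ 0.019  -0.0019 -0.0002] turn [-3.5984e+01  2.1000e-02  5.0000e-03] rows>= 21.0
jaw -4.0 shift [ 0.019  -0.0019 -0.0002] turn [ 0.016  0.003 -0.013] rows>= 0.4
jaw 176.0 shift [ 0.019  -0.0019 -0.0002] turn [-3.5984e+01  2.1000e-02  5.0000e-03] rows>= 20.9
```

```bash
python3 -m inch '0.01 -0.002 0 0 0 0 -1;0.019 -0.002 0 0 0 0 -1;0.019 -0.002 0 0 0 0 -1;0.019 -0.002 0 0 0 0 1;0.019 -0.002 0 0 0 0 1;0.019 -0.002 0 0 0 0 1;0.019 -0.002 0 0 0 0 1;0.019 -0.002 0 0 0 0 1;0.019 -0.002 0 0 0 0 1;0.019 -0.002 0 0 0 0 1'; python3 go.py .462 -.112 .022 -4; python3 -m inch '-0.01 0 0 0 0 0 1;-0.03 0 0 0 0 0 1;-0.05 0 0 0 0 0 1;-0.05 0 0 0 0 0 1'
python3 - <<'E'
from h import *
for c in("top","side"):
    im=env.capture(c); u,v=proj(c,[.462,-.112,.05])[0].astype(int)
    cv2.imwrite(f"pics/{c}4.png",cv2.resize(im[max(v-50,0):v+50,u-65:u+65],None,fx=4,fy=4,interpolation=cv2.INTER_CUBIC))
E
```

```text
time_s: 12.7
position: [0.4621, -0.113, 0.022]
tool_rot: [0.483, 0.517, 0.482, -0.517]
wrist_force: [-0.2, -0.5, 6.1]
width: 0.496
t 12.7 pos [ 0.4621 -0.113   0.022 ] jaw -4.0 j1,j6 [-0.33 -0.26] toolx [ 0.002 -0.001 -1.   ] w 0.496 F [-0.2 -0.5  6.1]
jaw -184.0 shift [ 0.     -0.0002 -0.001 ] turn [-3.5998e+01  3.1000e-02  1.0000e-02] rows>= 21.0
jaw -4.0 shift [ 0.     -0.0002 -0.001 ] turn [ 0.002  0.006 -0.02 ] rows>= 0.0
jaw 176.0 shift [ 0.     -0.0002 -0.001 ] turn [-3.5998e+01  3.1000e-02  1.0000e-02] rows>= 21.0
time_s: 13.1
position: [0.4631, -0.1133, 0.0735]
tool_rot: [0.484, 0.518, 0.481, -0.516]
wrist_force: [0.9, 0.2, -1.5]
width: 0.497
```

View pics/side4.png

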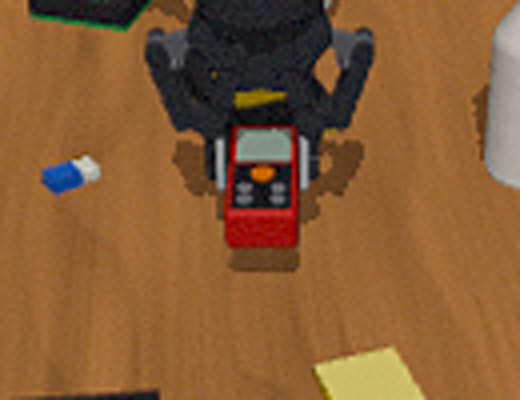

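The laser is held level between the pads, and I move it to the red tile.

```bash
python3 go.py .355 -.320 .12 1.5
```

```text
t 13.2 pos [ 0.461  -0.1126  0.0713] jaw -4.0 j1,j6 [-0.33 -0.26] toolx [ 0. -0. -1.] w 0.493 F [-1.3 -0.4 -0.9]
jaw -178.5 shift [-0.0487 -0.0913  0.2143] turn [ 3.4903e+01 -5.0000e-03 -2.0000e-03] rows>= 20.3
jaw 1.5 shift [-0.0487 -0.0913  0.2143] turn [-1.097e+00  1.000e-03 -4.000e-03] rows>= 4.8
jaw 181.5 shift [-0.0487 -0.0913  0.2143] turn [ 3.4903e+01 -5.0000e-03 -2.0000e-03] rows>= 21.6
```

```bash
python3 -m inch '-0.05 0 0 0 0 0 1;-0.05 -0.04 0.1 -1.1 0 0 1;-0.05 -0.06 0.14 -1.1 0 0 1;-0.05 -0.08 0.18 -1.1 0 0 1;-0.05 -0.091 0.214 -1.1 0 0 1;-0.05 -0.091 0.214 -1.1 0 0 1;-0.05 -0.091 0.214 -1.1 0 0 1;-0.05 -0.091 0.214 -1.1 0 0 1;-0.05 -0.091 0.214 -1.1 0 0 1'; python3 go.py .355 -.320 .04 1.5
python3 - <<'E'
from h import *
for c in("top","side"):
    im=env.capture(c); u,v=proj(c,[.355,-.32,.05])[0].astype(int)
    cv2.imwrite(f"pics/{c}5.png",cv2.resize(im[max(v-50,0):v+50,u-65:u+65],None,fx=4,fy=4,interpolation=cv2.INTER_CUBIC))
E
```

```text
time_s: 14.1
position: [0.355, -0.3183, 0.1201]
tool_rot: [0.506, 0.493, 0.508, -0.493]
wrist_force: [0.3, 0.7, -1.9]
width: 0.497
t 14.1 pos [ 0.355  -0.3183  0.1201] jaw 1.5 j1,j6 [-0.82 -0.85] toolx [-0.002  0.002 -1.   ] w 0.497 F [ 0.3  0.7 -1.9]
jaw -178.5 shift [0.0801 0.0001 0.0019] turn [-3.5993e+01 -2.9000e-02 -4.4000e-02] rows>= 21.0
jaw 1.5 shift [0.0801 0.0001 0.0019] turn [ 0.007 -0.028  0.019] rows>= 1.6
jaw 181.5 shift [0.0801 0.0001 0.0019] turn [-3.5993e+01 -2.9000e-02 -4.4000e-02] rows>= 21.0
```

View pics/side5.png

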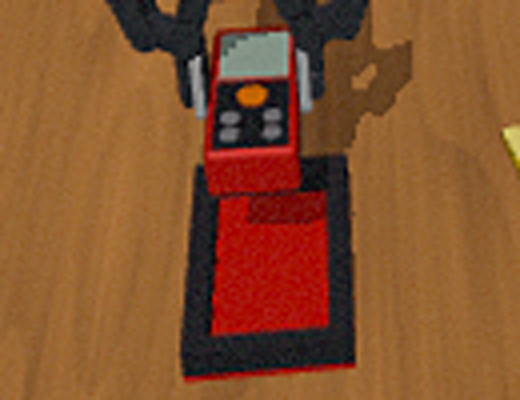

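```bash
python3 -m inch '0.03 0 0.001 0 0 0 1;0.05 0 0.001 0 0 0 1;0.065 0 0.001 0 0 0 1;0.075 0 0.001 0 0 0 1;0.083 0 0.001 0 0 0 1;0.087 0 0.001 0 0 0 1;0.087 0 0.001 0 0 0 1;0.087 0 0.001 0 0 0 1'; python3 go.py .355 -.320 .028 1.5
python3 - <<'E'
from h import *
for c in("top","side"):
    im=env.capture(c); u,v=proj(c,[.355,-.32,.05])[0].astype(int)
    cv2.imwrite(f"pics/{c}6.png",cv2.resize(im[max(v-50,0):v+50,u-65:u+65],None,fx=4,fy=4,interpolation=cv2.INTER_CUBIC))
E
```

```text
time_s: 15.0
position: [0.356, -0.3212, 0.0348]
tool_rot: [0.507, 0.493, 0.506, -0.493]
wrist_force: [-0.2, -0.6, -1.2]
width: 0.496
t 15.0 pos [ 0.356  -0.3212  0.0348] jaw 1.5 j1,j6 [-0.82 -0.85] toolx [ 0.001 -0.001 -1.   ] w 0.496 F [-0.2 -0.6 -1.2]
jaw -178.5 shift [ 0.0068 -0.001  -0.0012] turn [-3.5996e+01  1.3000e-02  1.5000e-02] rows>= 21.0
jaw 1.5 shift [ 0.0068 -0.001  -0.0012] turn [ 0.004  0.01  -0.008] rows>= 0.1
jaw 181.5 shift [ 0.0068 -0.001  -0.0012] turn [-3.5996e+01  1.3000e-02  1.5000e-02] rows>= 21.0
```

View pics/side6.png

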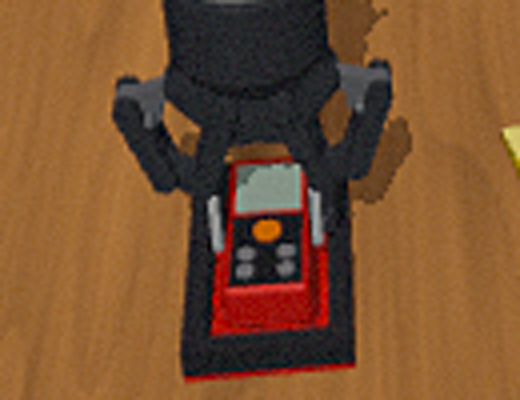

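Well centred. I lower it the last 7 mm, watching the force.

```bash
python3 -m inch '0.004 0 0 0 0 0 1;0.007 0 0 0 0 0 1;0.007 0 0 0 0 0 1'; python3 go.py .355 -.320 .028 1.5
```

```text
time_s: 15.4
position: [0.3552, -0.3205, 0.0268]
tool_rot: [0.506, 0.493, 0.507, -0.493]
wrist_force: [-0.7, -0.2, -2.2]
width: 0.501
t 15.4 pos [ 0.3552 -0.3205  0.0268] jaw 1.5 j1,j6 [-0.83 -0.85] toolx [-0.001  0.001 -1.   ] w 0.501 F [-0.7 -0.2 -2.2]
jaw -178.5 shift [-0.0012 -0.0002 -0.0005] turn [-3.5999e+01 -1.2000e-02 -1.3000e-02] rows>= 21.0
jaw 1.5 shift [-0.0012 -0.0002 -0.0005] turn [ 0.001 -0.008  0.008] rows>= 0.0
jaw 181.5 shift [-0.0012 -0.0002 -0.0005] turn [-3.5999e+01 -1.2000e-02 -1.3000e-02] rows>= 21.0
```

```bash
python3 -m inch '0 0 0 0 0 0 -1;0 0 0 0 0 0 -1;0 0 0 0 0 0 -1;0 0 0 0 0 0 -1;0 0 0 0 0 0 -1;-0.02 0 0 0 0 0 -1;-0.06 0 0 0 0 0 -1;-0.11 0 0 0 0 0 -1;-0.16 0 0 0 0 0 -1;-0.17 0 0 0 0 0 -1;-0.17 0 0 0 0 0 -1;-0.17 0 0 0 0 0 -1'; python3 go.py .547 -.361 .2 -2
python3 - <<'E'
from h import *
for c in("top","side"):
    im=env.capture(c); u,v=proj(c,[.355,-.32,.05])[0].astype(int)
    cv2.imwrite(f"pics/{c}7.png",cv2.resize(im[max(v-50,0):v+50,u-65:u+65],None,fx=4,fy=4,interpolation=cv2.INTER_CUBIC))
E
```

```text
time_s: 16.6
position: [0.3548, -0.32, 0.1961]
tool_rot: [0.506, 0.493, 0.507, -0.493]
wrist_force: [0.2, 0.5, 0.0]
width: 1.0
t 16.6 pos [ 0.3548 -0.32    0.1961] jaw 1.5 j1,j6 [-0.83 -0.85] toolx [-0.001  0.002 -1.   ] w 1.0 F [0.2 0.5 0. ]
jaw -182.0 shift [-0.0043  0.191   0.046 ] turn [-3.5298e+01 -2.6000e-02 -2.8000e-02] rows>= 21.4
jaw -2.0 shift [-0.0043  0.191   0.046 ] turn [ 0.702 -0.018  0.017] rows>= 3.9
jaw 178.0 shift [-0.0043  0.191   0.046 ] turn [-3.5298e+01 -2.6000e-02 -2.8000e-02] rows>= 20.5
```

View pics/side7.png

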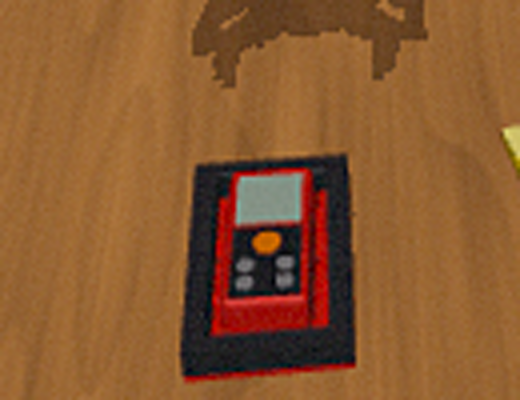

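The laser lies flat in the red cutout. Next is the tape.

```bash
python3 -m inch '0 0.191 0.046 0.8 0 0 -1;0 0.191 0.046 0.8 0 0 -1;0 0.191 0.046 0.8 0 0 -1;0 0.191 0.046 0.8 0 0 -1;0.03 0.191 0.046 0.8 0 0 -1;0.06 0.191 0.046 0.8 0 0 -1;0.09 0.191 0.046 0.8 0 0 -1;0.09 0.191 0.046 0.8 0 0 -1;0.09 0.191 0.046 0.8 0 0 -1'; python3 go.py .547 -.361 .034 -2.5
python3 - <<'E'
from h import *
for c in("top","side"):
    im=env.capture(c); u,v=proj(c,[.547,-.361,.05])[0].astype(int)
    cv2.imwrite(f"pics/{c}8.png",cv2.resize(im[max(v-50,0):v+50,u-65:u+65],None,fx=4,fy=4,interpolation=cv2.INTER_CUBIC))
E
```

```text
time_s: 17.6
position: [0.5462, -0.3607, 0.1047]
tool_rot: [-0.487, -0.51, -0.491, 0.511]
wrist_force: [-0.7, 0.6, -0.3]
width: 0.998
t 17.6 pos [ 0.5462 -0.3607  0.1047] jaw -2.5 j1,j6 [-0.65 -0.61] toolx [-0.004  0.003 -1.   ] w 0.998 F [-0.7  0.6 -0.3]
jaw -182.5 shift [0.0707 0.0011 0.0005] turn [-35.999  -0.077  -0.053] rows>= 21.0
jaw -2.5 shift [0.0707 0.0011 0.0005] turn [ 0.001 -0.034  0.049] rows>= 1.4
jaw 177.5 shift [0.0707 0.0011 0.0005] turn [-35.999  -0.077  -0.053] rows>= 21.0
```

View pics/side8.png

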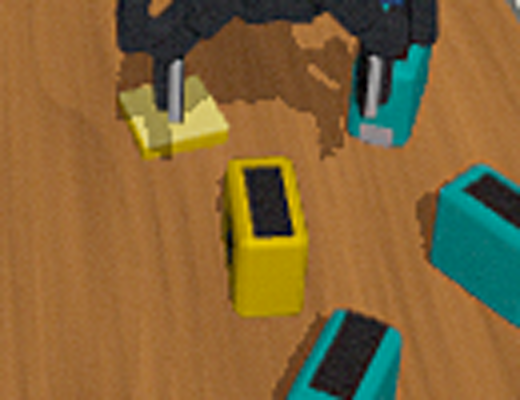

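```bash
python3 -m inch '0.02 0.001 0 0 0 0 -1;0.04 0.001 0 0 0 0 -1;0.06 0.001 0 0 0 0 -1;0.07 0.001 0 0 0 0 -1;0.07 0.001 0 0 0 0 -1;0.07 0.001 0 0 0 0 1;0.07 0.001 0 0 0 0 1;0.07 0.001 0 0 0 0 1;0.07 0.001 0 0 0 0 1;0.07 0.001 0 0 0 0 1;0.07 0.001 0 0 0 0 1;0.07 0.001 0 0 0 0 1'; python3 go.py .547 -.361 .2 -2.5;  python3 -m inch '-0.02 0 0 0 0 0 1;-0.06 0 0 0 0 0 1;-0.1 0 0 0 0 0 1;-0.14 0 0 0 0 0 1;-0.17 0 0 0 0 0 1;-0.17 0 0 0 0 0 1;-0.17 0 0 0 0 0 1'; python3 go.py .462 .102 .2 20
```

```text
time_s: 18.9
position: [0.5494, -0.3625, 0.0387]
tool_rot: [0.49, 0.511, 0.488, -0.511]
wrist_force: [-0.8, 0.3, 6.0]
width: 0.41
t 18.9 pos [ 0.5494 -0.3625  0.0387] jaw -2.5 j1,j6 [-0.65 -0.61] toolx [ 0.001 -0.001 -1.   ] w 0.41 F [-0.8  0.3  6. ]
jaw -182.5 shift [-0.1613 -0.0022 -0.0012] turn [-3.5998e+01  2.8000e-02  2.1000e-02] rows>= 21.0
jaw -2.5 shift [-0.1613 -0.0022 -0.0012] turn [ 0.002  0.014 -0.018] rows>= 3.2
jaw 177.5 shift [-0.1613 -0.0022 -0.0012] turn [-3.5998e+01  2.8000e-02  2.1000e-02] rows>= 21.0
time_s: 19.6
position: [0.5484, -0.3615, 0.2066]
tool_rot: [-0.489, -0.511, -0.489, 0.511]
wrist_force: [0.1, 0.2, -3.7]
width: 0.407
t 19.6 pos [ 0.5484 -0.3615  0.2066] jaw -2.5 j1,j6 [-0.65 -0.61] toolx [-0.  0. -1.] w 0.407 F [ 0.1  0.2 -3.7]
jaw -160.0 shift [ 0.0068 -0.1064 -0.4593] turn [3.1502e+01 5.0000e-03 7.0000e-03] rows>= 18.3
jaw 20.0 shift [ 0.0068 -0.1064 -0.4593] turn [-4.498e+00 -5.000e-03  4.000e-03] rows>= 9.4
```

```bash
python3 -m inch '0 -0.106 -0.459 -4.5 0 0 1;0 -0.106 -0.459 -4.5 0 0 1;0 -0.106 -0.459 -4.5 0 0 1;0 -0.106 -0.459 -4.5 0 0 1;0 -0.106 -0.459 -4.5 0 0 1;0 -0.106 -0.459 -4.5 0 0 1;0 -0.106 -0.459 -4.5 0 0 1;0 -0.106 -0.459 -4.5 0 0 1;0 -0.106 -0.459 -4.5 0 0 1;0 -0.106 -0.459 -4.5 0 0 1;0 -0.106 -0.459 -4.5 0 0 1;0 -0.106 -0.459 -4.5 0 0 1'; python3 -m inch '0 0 0 0 0 0 1;0 0 0 0 0 0 1'; python3 go.py .462 .102 .043 20
```

```text
time_s: 20.8
position: [0.4608, 0.1013, 0.2047]
tool_rot: [0.578, 0.404, 0.581, -0.406]
wrist_force: [-0.4, 0.8, -2.7]
width: 0.41
time_s: 21.0
position: [0.4625, 0.1002, 0.2065]
tool_rot: [0.579, 0.406, 0.579, -0.407]
wrist_force: [1.1, -0.5, -2.7]
width: 0.412
t 21.0 pos [0.4625 0.1002 0.2065] jaw 19.9 j1,j6 [ 0.12 -0.23] toolx [-0.002 -0.    -1.   ] w 0.412 F [ 1.1 -0.5 -2.7]
jaw -160.0 shift [ 0.1635  0.0004 -0.0019] turn [3.5981e+01 2.9000e-02 1.0000e-03] rows>= 20.9
jaw 20.0 shift [ 0.1635  0.0004 -0.0019] turn [-0.019 -0.001  0.018] rows>= 3.3
jaw 200.0 shift [ 0.1635  0.0004 -0.0019] turn [3.5981e+01 2.9000e-02 1.0000e-03] rows>= 21.0
```

```bash
python3 -m inch '0.04 0 -0.001 0 0 0 1;0.08 0 -0.001 0 0 0 1;0.11 0 -0.001 0 0 0 1;0.13 0 -0.001 0 0 0 1;0.135 0 -0.001 0 0 0 1;0.135 0 -0.001 0 0 0 1;0.135 0 -0.001 0 0 0 1'
python3 - <<'E'
from h import *
for c in("top","side"):
    im=env.capture(c); u,v=proj(c,[.462,.102,.05])[0].astype(int)
    cv2.imwrite(f"pics/{c}9.png",cv2.resize(im[max(v-50,0):v+50,u-65:u+65],None,fx=4,fy=4,interpolation=cv2.INTER_CUBIC))
E
python3 go.py .462 .102 .043 20
```

```text
time_s: 21.7
position: [0.4638, 0.102, 0.0734]
tool_rot: [0.58, 0.406, 0.578, -0.405]
wrist_force: [-0.0, 0.6, -2.6]
width: 0.408
t 21.8 pos [0.4641 0.1023 0.0738] jaw 20.0 j1,j6 [ 0.13 -0.22] toolx [ 0.003  0.    -1.   ] w 0.407 F [ 0.4 -0.4 -3.3]
jaw -160.0 shift [ 0.0308 -0.0022 -0.0005] turn [ 3.5998e+01 -6.0000e-02 -1.4000e-02] rows>= 21.0
jaw 20.0 shift [ 0.0308 -0.0022 -0.0005] turn [-0.002  0.009 -0.038] rows>= 0.6
jaw 200.0 shift [ 0.0308 -0.0022 -0.0005] turn [ 3.5998e+01 -6.0000e-02 -1.4000e-02] rows>= 21.0
```

View pics/side9.png

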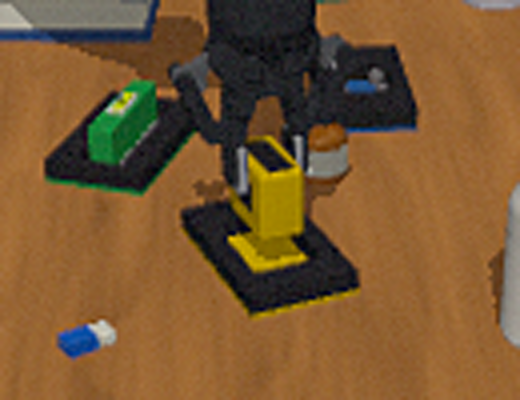

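```bash
python3 -m inch '0.015 -0.002 0 0 0 0 1;0.023 -0.002 0 0 0 0 1;0.028 -0.002 0 0 0 0 1;0.03 -0.002 0 0 0 0 1;0.03 -0.002 0 0 0 0 1'; python3 go.py .462 .102 .043 20
```

```text
time_s: 22.3
position: [0.461, 0.1017, 0.0428]
tool_rot: [0.579, 0.406, 0.579, -0.405]
wrist_force: [0.5, 0.1, -2.8]
width: 0.407
t 22.3 pos [0.461  0.1017 0.0428] jaw 20.0 j1,j6 [ 0.12 -0.22] toolx [ 0.001  0.    -1.   ] w 0.407 F [ 0.5  0.1 -2.8]
jaw -160.0 shift [-0.0002  0.001   0.0001] turn [-3.5997e+01  1.2000e-02  3.0000e-03] rows>= 21.0
jaw 20.0 shift [-0.0002  0.001   0.0001] turn [ 0.003  0.002 -0.008] rows>= 0.0
jaw 200.0 shift [-0.0002  0.001   0.0001] turn [-3.5997e+01  1.2000e-02  3.0000e-03] rows>= 21.0
```

```bash
python3 -m inch '0 0 0 0 0 0 -1;0 0 0 0 0 0 -1;0 0 0 0 0 0 -1;0 0 0 0 0 0 -1;0 0 0 0 0 0 -1;-0.02 0 0 0 0 0 -1;-0.06 0 0 0 0 0 -1;-0.11 0 0 0 0 0 -1;-0.16 0 0 0 0 0 -1;-0.2 0 0 0 0 0 -1;-0.2 0 0 0 0 0 -1;-0.2 0 0 0 0 0 -1'; python3 go.py .65 -.146 .25 0
python3 - <<'E'
from h import *
for c in("top","side"):
    im=env.capture(c); u,v=proj(c,[.462,.102,.05])[0].astype(int)
    cv2.imwrite(f"pics/{c}10.png",cv2.resize(im[max(v-50,0):v+50,u-65:u+65],None,fx=4,fy=4,interpolation=cv2.INTER_CUBIC))
E
```

```text
time_s: 23.5
position: [0.4612, 0.1017, 0.2435]
tool_rot: [0.58, 0.406, 0.578, -0.405]
wrist_force: [-0.3, -0.1, -0.8]
width: 1.001
t 23.5 pos [0.4612 0.1017 0.2435] jaw 20.0 j1,j6 [ 0.12 -0.22] toolx [ 0.003  0.    -1.   ] w 1.001 F [-0.3 -0.1 -0.8]
jaw 0.0 shift [-0.0061  0.0927  0.2974] turn [ 4.002e+00  1.000e-03 -3.400e-02] rows>= 6.2
jaw 180.0 shift [-0.0061  0.0927  0.2974] turn [-3.1998e+01  4.8000e-02  2.0000e-03] rows>= 18.6
```

View pics/side10.png

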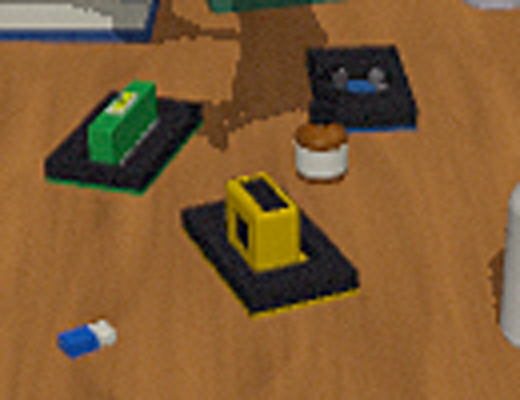

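The tape is seated in the yellow cutout. Last is the loupe.

```bash
python3 -m inch '0 0.093 0.297 4 0 0 -1;0 0.093 0.297 4 0 0 -1;0 0.093 0.297 4 0 0 -1;0 0.093 0.297 4 0 0 -1;0 0.093 0.297 4 0 0 -1;0 0.093 0.297 4 0 0 -1;0 0.093 0.297 4 0 0 -1;0 0.093 0.297 4 0 0 -1;0 0.093 0.297 4 0 0 -1;0 0.093 0.297 4 0 0 -1'; python3 go.py .65 -.146 .1 0
```

```text
time_s: 24.6
position: [0.6482, -0.1438, 0.2413]
tool_rot: [0.499, 0.499, 0.501, -0.5]
wrist_force: [0.1, -1.0, 0.3]
width: 1.001
t 24.6 pos [ 0.6482 -0.1438  0.2413] jaw 0.1 j1,j6 [-0.28 -0.29] toolx [-0.003  0.001 -1.   ] w 1.001 F [ 0.1 -1.   0.3]
jaw -180.0 shift [0.1413 0.0022 0.0024] turn [-3.5982e+01 -4.5000e-02 -2.2000e-02] rows>= 21.0
jaw 0.0 shift [0.1413 0.0022 0.0024] turn [ 0.018 -0.014  0.029] rows>= 2.8
jaw 180.0 shift [0.1413 0.0022 0.0024] turn [-3.5982e+01 -4.5000e-02 -2.2000e-02] rows>= 20.9
```

```bash
python3 -m inch '0.05 0.001 0.002 0 0 0 -1;0.1 0.001 0.002 0 0 0 -1;0.141 0.001 0.002 0 0 0 -1;0.141 0.001 0.002 0 0 0 -1;0.141 0.001 0.002 0 0 0 -1;0.141 0.001 0.002 0 0 0 -1'
python3 - <<'E'
from h import *
for c in("top","side"):
    im=env.capture(c); u,v=proj(c,[.65,-.146,.05])[0].astype(int)
    cv2.imwrite(f"pics/{c}11.png",cv2.resize(im[max(v-50,0):v+50,u-65:u+65],None,fx=4,fy=4,interpolation=cv2.INTER_CUBIC))
E
python3 go.py .65 -.146 .03 0
```

```text
time_s: 25.2
position: [0.6529, -0.1476, 0.105]
tool_rot: [0.502, 0.501, 0.498, -0.499]
wrist_force: [0.3, -0.4, 0.9]
width: 1.002
t 25.3 pos [ 0.6532 -0.1481  0.1054] jaw 0.0 j1,j6 [-0.29 -0.29] toolx [ 0.006 -0.002 -1.   ] w 1.0 F [-0.7  0.5  0.7]
jaw -180.0 shift [ 0.0753 -0.0037 -0.0022] turn [-3.5993e+01  1.1700e-01  3.5000e-02] rows>= 21.0
jaw 0.0 shift [ 0.0753 -0.0037 -0.0022] turn [ 0.007  0.022 -0.074] rows>= 1.5
jaw 180.0 shift [ 0.0753 -0.0037 -0.0022] turn [-3.5993e+01  1.1700e-01  3.5000e-02] rows>= 21.0
```

View pics/side11.png

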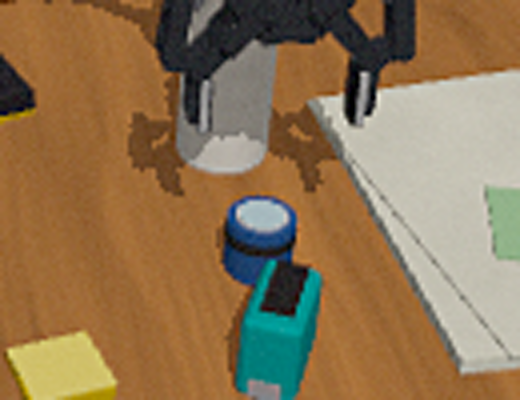

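View pics/top11.png

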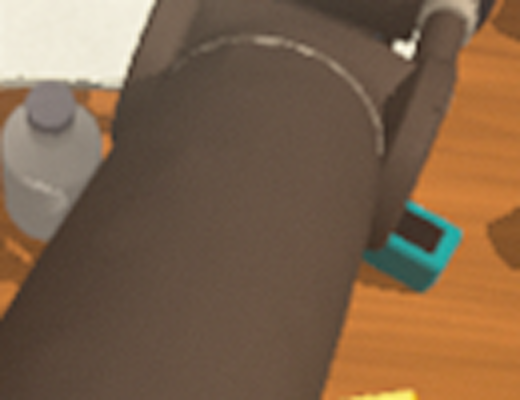

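Run:
```python
from h import *
cv2.imwrite("pics/side12.png",env.capture("side"))
```

```text
(no output)
```

View pics/side12.png

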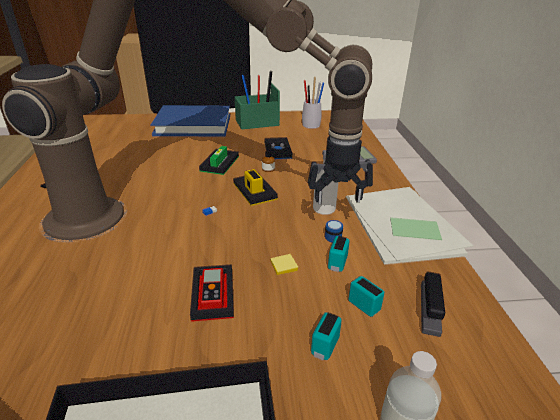

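The wrist is well above flask height, so it is clear to descend.

```bash
python3 -m inch '0.02 -0.002 -0.001 0 0 0 -1;0.04 -0.002 -0.001 0 0 0 -1;0.06 -0.002 -0.001 0 0 0 -1;0.073 -0.002 -0.001 0 0 0 -1;0.073 -0.002 -0.001 0 0 0 -1;0.073 -0.002 -0.001 0 0 0 1;0.073 -0.002 -0.001 0 0 0 1;0.073 -0.002 -0.001 0 0 0 1;0.073 -0.002 -0.001 0 0 0 1;0.073 -0.002 -0.001 0 0 0 1;0.073 -0.002 -0.001 0 0 0 1;0.073 -0.002 -0.001 0 0 0 1'; python3 go.py .65 -.146 .28 0;  python3 -m inch '-0.02 0 0 0 0 0 1;-0.06 0 0 0 0 0 1;-0.06 0 0 0 0 0 1;-0.06 0 0 0 0 0 1'; python3 go.py .65 -.146 .28 0
python3 - <<'E'
from h import *
for c in("top","side"):
    im=env.capture(c); u,v=proj(c,[.65,-.146,.05])[0].astype(int)
    cv2.imwrite(f"pics/{c}13.png",cv2.resize(im[max(v-50,0):v+50,u-65:u+65],None,fx=4,fy=4,interpolation=cv2.INTER_CUBIC))
E
```

```text
time_s: 26.55
position: [0.6502, -0.1471, 0.0303]
tool_rot: [0.501, 0.501, 0.499, -0.499]
wrist_force: [-0.4, -0.3, 5.7]
width: 0.49
t 26.55 pos [ 0.6502 -0.1471  0.0303] jaw 0.0 j1,j6 [-0.29 -0.29] toolx [ 0.004 -0.001 -1.   ] w 0.49 F [-0.4 -0.3  5.7]
jaw -180.0 shift [-0.2497  0.0006 -0.0009] turn [-3.5997e+01  6.3000e-02  1.9000e-02] rows>= 21.0
jaw 0.0 shift [-0.2497  0.0006 -0.0009] turn [ 0.002  0.012 -0.04 ] rows>= 5.0
jaw 180.0 shift [-0.2497  0.0006 -0.0009] turn [-3.5997e+01  6.3000e-02  1.9000e-02] rows>= 21.0
time_s: 26.95
position: [0.6493, -0.1468, 0.0894]
tool_rot: [0.501, 0.5, 0.499, -0.5]
wrist_force: [-0.2, -0.0, -1.4]
width: 0.489
t 26.95 pos [ 0.6493 -0.1468  0.0894] jaw 0.0 j1,j6 [-0.29 -0.29] toolx [ 0.002 -0.001 -1.   ] w 0.489 F [-0.2 -0.  -1.4]
jaw -180.0 shift [-0.1906  0.0012 -0.0007] turn [-3.5998e+01  3.9000e-02  1.2000e-02] rows>= 21.0
jaw 0.0 shift [-0.1906  0.0012 -0.0007] turn [ 0.002  0.008 -0.025] rows>= 3.8
jaw 180.0 shift [-0.1906  0.0012 -0.0007] turn [-3.5998e+01  3.9000e-02  1.2000e-02] rows>= 21.0
```

View pics/side13.png

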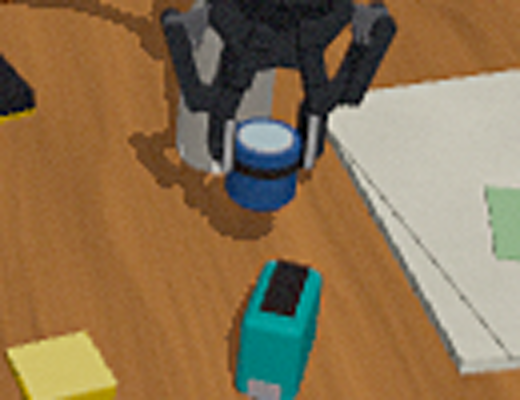

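```bash
python3 -m inch '-0.05 0 0 0 0 0 1;-0.1 0 0 0 0 0 1;-0.15 0 0 0 0 0 1;-0.18 -0.03 0 0 0 0 1;-0.18 -0.08 0 0 0 0 1;-0.18 -0.13 0 0 0 0 1;-0.18 -0.15 -0.04 0 0 0 1;-0.18 -0.15 -0.08 0 0 0 1;-0.18 -0.15 -0.12 0 0 0 1;-0.18 -0.15 -0.16 0 0 0 1;-0.18 -0.15 -0.2 0 0 0 1;-0.18 -0.15 -0.24 0 0 0 1'; python3 go.py .56 .385 .25 1
```

```text
time_s: 28.25
position: [0.497, 0.0947, 0.2662]
tool_rot: [-0.499, -0.499, -0.501, 0.501]
wrist_force: [0.5, -0.2, -1.5]
width: 0.491
t 28.25 pos [0.497  0.0947 0.2662] jaw -0.0 j1,j6 [0.1 0.1] toolx [-0.004 -0.    -1.   ] w 0.491 F [ 0.5 -0.2 -1.5]
jaw -179.0 shift [ 0.0159  0.0631 -0.2903] turn [ 3.5799e+01  6.7000e-02 -7.0000e-03] rows>= 20.8
jaw 1.0 shift [ 0.0159  0.0631 -0.2903] turn [-0.201  0.005  0.043] rows>= 5.9
jaw 181.0 shift [ 0.0159  0.0631 -0.2903] turn [ 3.5799e+01  6.7000e-02 -7.0000e-03] rows>= 21.1
```

```bash
python3 -m inch '0 0.02 -0.05 -0.2 0 0 1;0 0.03 -0.1 -0.2 0 0 1;0 0.04 -0.15 -0.2 0 0 1;0 0.05 -0.2 -0.2 0 0 1;0 0.06 -0.25 -0.2 0 0 1;0 0.063 -0.29 -0.2 0 0 1;0 0.063 -0.29 -0.2 0 0 1;0 0.063 -0.29 -0.2 0 0 1;0 0.063 -0.29 -0.2 0 0 1;0.05 0.063 -0.29 -0.2 0 0 1;0.1 0.063 -0.29 -0.2 0 0 1;0.1 0.063 -0.29 -0.2 0 0 1';python3 -m inch '0 0 0 0 0 0 1;0 0 0 0 0 0 1;0 0 0 0 0 0 1'; python3 go.py .56 .385 .07 1
```

```text
time_s: 29.45
position: [0.5554, 0.3778, 0.159]
tool_rot: [0.502, 0.49, 0.505, -0.503]
wrist_force: [-1.3, -0.9, -2.9]
width: 0.491
time_s: 29.75
position: [0.5639, 0.3843, 0.1725]
tool_rot: [0.505, 0.498, 0.504, -0.493]
wrist_force: [0.1, -0.2, -0.3]
width: 0.494
t 29.75 pos [0.5639 0.3843 0.1725] jaw 1.0 j1,j6 [0.53 0.52] toolx [ 0.006  0.003 -1.   ] w 0.494 F [ 0.1 -0.2 -0.3]
jaw -179.0 shift [ 0.1025 -0.0045 -0.0004] turn [35.996 -0.109  0.061] rows>= 21.0
jaw 1.0 shift [ 0.1025 -0.0045 -0.0004] turn [-0.004 -0.039 -0.069] rows>= 2.1
jaw 181.0 shift [ 0.1025 -0.0045 -0.0004] turn [35.996 -0.109  0.061] rows>= 21.0
```

```bash
python3 -m inch '0.03 -0.004 0 0 0 0 1;0.06 -0.004 0 0 0 0 1;0.08 -0.004 0 0 0 0 1;0.095 -0.004 0 0 0 0 1;0.095 -0.004 0 0 0 0 1;0.095 -0.004 0 0 0 0 1;0.095 -0.004 0 0 0 0 1;0.095 -0.004 0 0 0 0 1'; python3 go.py .56 .385 .04 1
python3 - <<'E'
from h import *
for c in("top","side"):
    im=env.capture(c); u,v=proj(c,[.56,.385,.05])[0].astype(int)
    cv2.imwrite(f"pics/{c}14.png",cv2.resize(im[max(v-50,0):v+50,u-65:u+65],None,fx=5,fy=5,interpolation=cv2.INTER_CUBIC))
E
python3 go.py .56 .385 .04 1
```

```text
time_s: 30.55
position: [0.5587, 0.384, 0.0752]
tool_rot: [0.505, 0.497, 0.504, -0.494]
wrist_force: [0.4, 0.3, -0.4]
width: 0.49
t 30.55 pos [0.5587 0.384  0.0752] jaw 1.0 j1,j6 [0.54 0.52] toolx [ 0.003  0.002 -1.   ] w 0.49 F [ 0.4  0.3 -0.4]
jaw -179.0 shift [ 0.0352  0.0012 -0.0009] turn [-3.5997e+01  5.1000e-02 -2.9000e-02] rows>= 21.0
jaw 1.0 shift [ 0.0352  0.0012 -0.0009] turn [ 0.003 -0.018 -0.033] rows>= 0.7
jaw 181.0 shift [ 0.0352  0.0012 -0.0009] turn [-3.5997e+01  5.1000e-02 -2.9000e-02] rows>= 21.0
t 30.65 pos [0.5582 0.3837 0.0745] jaw 1.0 j1,j6 [0.54 0.52] toolx [ 0.002  0.001 -1.   ] w 0.491 F [ 0.7  0.4 -1.9]
jaw -179.0 shift [ 0.0345  0.0018 -0.0012] turn [-3.5998e+01  3.2000e-02 -1.8000e-02] rows>= 21.0
jaw 1.0 shift [ 0.0345  0.0018 -0.0012] turn [ 0.002 -0.012 -0.02 ] rows>= 0.7
jaw 181.0 shift [ 0.0345  0.0018 -0.0012] turn [-3.5998e+01  3.2000e-02 -1.8000e-02] rows>= 21.0
```

View pics/side14.png

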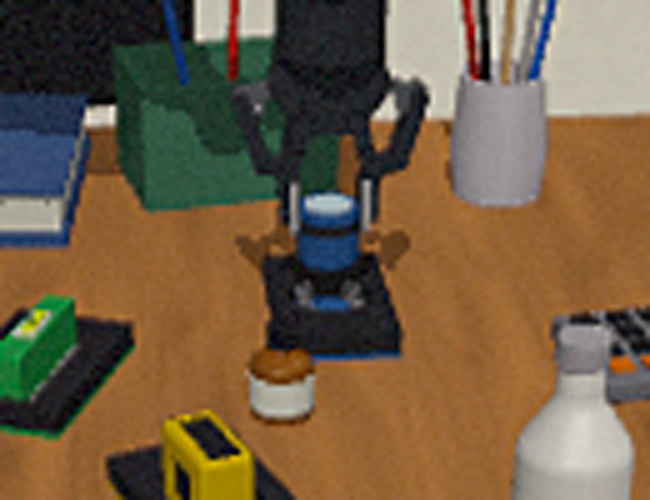

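View pics/top14.png

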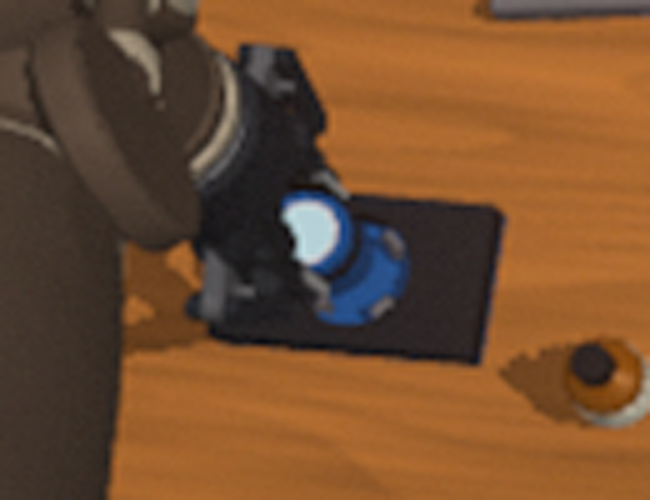

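Run:
```python
from h import *
im=env.capture("top"); p=env.get_state()["position"]; print(p)
u,v=proj("top",[.56,.385,.05])[0].astype(int); u0,v0=u-40,v-40
big=cv2.resize(im[v0:v0+80,u0:u0+80],None,fx=8,fy=8,interpolation=cv2.INTER_CUBIC)
a=np.linspace(0,2*np.pi,60); C=np.c_[np.cos(a),np.sin(a)]
def dr(xy,r,z,col):
    q=proj("top",np.c_[C*r+xy,np.full(60,z)]); cv2.polylines(big,[np.round((q-[u0,v0]+.5)*8-.5).astype(int)],True,col,1)
dr(p[:2],.022,.0445+.042,(255,255,255)); dr((.56,.385),.03,.02,(0,255,255))
h=hullmask("top","tile_loupe",(.56,.385,1.588)); cv2.polylines(big,[np.round((h-[u0,v0]+.5)*8-.5).astype(int)],True,(0,255,0),1)
cv2.imwrite("pics/ov2.png",big[:600])
```

```text
[0.55794067 0.38357645 0.07422107]
```

View pics/ov2.png

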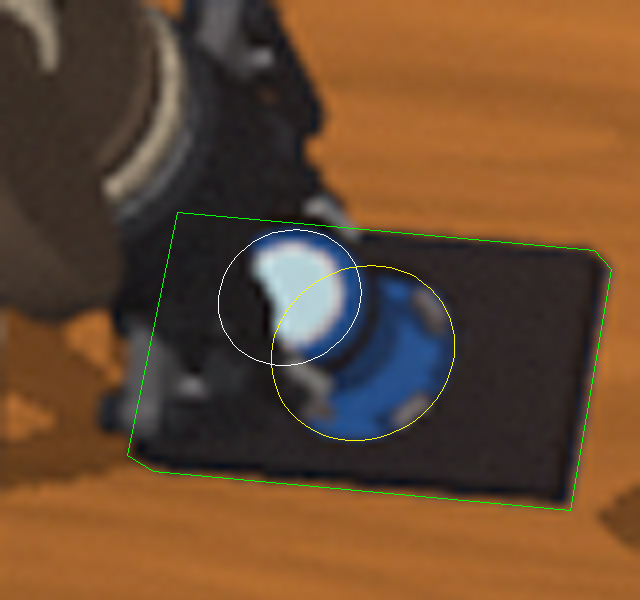

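```bash
python3 -m inch '0.01 0.002 -0.002 0 0 0 1;0.018 0.002 -0.002 0 0 0 1;0.023 0.002 -0.002 0 0 0 1;0.026 0.002 -0.002 0 0 0 1;0.026 0.002 -0.002 0 0 0 1;0.026 0.002 -0.002 0 0 0 1'; python3 go.py .56 .3855 .034 1
```

```text
time_s: 31.3
position: [0.5594, 0.3853, 0.0471]
tool_rot: [0.504, 0.496, 0.504, -0.496]
wrist_force: [0.5, 0.4, -0.9]
width: 0.489
t 31.3 pos [0.5594 0.3853 0.0471] jaw 1.0 j1,j6 [0.54 0.52] toolx [-0. -0. -1.] w 0.489 F [ 0.5  0.4 -0.9]
jaw -179.0 shift [ 0.0131  0.0006 -0.0002] turn [-3.5998e+01 -3.0000e-03  2.0000e-03] rows>= 21.0
jaw 1.0 shift [ 0.0131  0.0006 -0.0002] turn [0.002 0.001 0.002] rows>= 0.3
jaw 181.0 shift [ 0.0131  0.0006 -0.0002] turn [-3.5998e+01 -3.0000e-03  2.0000e-03] rows>= 21.0
```

```bash
python3 -m inch '0.003 0 0 0 0 0 1;0.006 0 0 0 0 0 1;0.006 0 0 0 0 0 1'; python3 go.py .56 .3855 .034 1; python3 -m inch '0.002 0 0 0 0 0 1;0.004 0 0 0 0 0 1;0.004 0 0 0 0 0 1'; python3 go.py .56 .3855 .034 1
```

```text
time_s: 31.6
position: [0.5596, 0.3853, 0.0411]
tool_rot: [0.504, 0.496, 0.504, -0.495]
wrist_force: [0.6, -0.2, -1.0]
width: 0.492
t 31.6 pos [0.5596 0.3853 0.0411] jaw 1.0 j1,j6 [0.54 0.52] toolx [ 0.001  0.    -1.   ] w 0.492 F [ 0.6 -0.2 -1. ]
jaw -179.0 shift [ 0.0071  0.0004 -0.0002] turn [-3.5998e+01  9.0000e-03 -2.0000e-03] rows>= 21.0
jaw 1.0 shift [ 0.0071  0.0004 -0.0002] turn [ 0.002 -0.001 -0.006] rows>= 0.1
jaw 181.0 shift [ 0.0071  0.0004 -0.0002] turn [-3.5998e+01  9.0000e-03 -2.0000e-03] rows>= 21.0
time_s: 31.9
position: [0.5604, 0.3857, 0.0384]
tool_rot: [0.505, 0.496, 0.504, -0.495]
wrist_force: [1.5, -1.5, 3.8]
width: 0.488
t 31.9 pos [0.5604 0.3857 0.0384] jaw 1.0 j1,j6 [0.54 0.52] toolx [ 0.002  0.001 -1.   ] w 0.488 F [ 1.5 -1.5  3.8]
jaw -179.0 shift [ 0.0044 -0.0004  0.0002] turn [-3.5998e+01  3.4000e-02 -1.5000e-02] rows>= 21.0
jaw 1.0 shift [ 0.0044 -0.0004  0.0002] turn [ 0.002 -0.01  -0.022] rows>= 0.1
jaw 181.0 shift [ 0.0044 -0.0004  0.0002] turn [-3.5998e+01  3.4000e-02 -1.5000e-02] rows>= 21.0
```

```bash
python3 -m inch '0.002 0 0 0 0 0 1;0.004 0 0 0 0 0 1;0.004 0 0 0 0 0 1'; python3 -m inch '0.002 0 0 0 0 0 1;0.002 0 0 0 0 0 1'; python3 -m inch '0.002 0 0 0 0 0 1;0.002 0 0 0 0 0 1';python3 go.py .56 .3855 .034 1
```

```text
time_s: 32.2
position: [0.5601, 0.3856, 0.0343]
tool_rot: [0.505, 0.496, 0.504, -0.495]
wrist_force: [-0.3, -0.9, 6.3]
width: 0.492
time_s: 32.4
position: [0.5601, 0.3856, 0.0342]
tool_rot: [0.505, 0.496, 0.504, -0.495]
wrist_force: [-3.1, -3.0, 15.4]
width: 0.494
time_s: 32.6
position: [0.5602, 0.3857, 0.0342]
tool_rot: [0.505, 0.495, 0.504, -0.496]
wrist_force: [-7.0, -5.5, 22.9]
width: 0.49
t 32.6 pos [0.5602 0.3857 0.0342] jaw 1.0 j1,j6 [0.54 0.52] toolx [ 0. -0. -1.] w 0.49 F [-7.  -5.5 22.9]
jaw -179.0 shift [ 0.0002 -0.0002  0.0002] turn [-3.5996e+01  1.0000e-03  4.0000e-03] rows>= 21.0
jaw 1.0 shift [ 0.0002 -0.0002  0.0002] turn [ 0.004  0.003 -0.001] rows>= 0.0
jaw 181.0 shift [ 0.0002 -0.0002  0.0002] turn [-3.5996e+01  1.0000e-03  4.0000e-03] rows>= 21.0
```

It stopped hard at TCP z 0.0342, the expected floor height. I relieve the load and release.

```bash
python3 -m inch '-0.003 0 0 0 0 0 1;-0.003 0 0 0 0 0 1;-0.003 0 0 0 0 0 -1;-0.003 0 0 0 0 0 -1;-0.003 0 0 0 0 0 -1;-0.003 0 0 0 0 0 -1;-0.003 0 0 0 0 0 -1;-0.003 0 0 0 0 0 -1;-0.02 0 0 0 0 0 -1;-0.05 0 0 0 0 0 -1;-0.09 0 0 0 0 0 -1;-0.13 0 0 0 0 0 -1'; python3 go.py .3 .45 .3 1
```

```text
time_s: 33.8
position: [0.5592, 0.3852, 0.1614]
tool_rot: [0.504, 0.496, 0.504, -0.496]
wrist_force: [0.7, -0.1, -0.7]
width: 0.998
t 33.8 pos [0.5592 0.3852 0.1614] jaw 1.0 j1,j6 [0.54 0.52] toolx [-0. -0. -1.] w 0.998 F [ 0.7 -0.1 -0.7]
jaw -179.0 shift [-0.1386 -0.2581 -0.0694] turn [-3.5998e+01 -1.0000e-03  1.0000e-03] rows>= 21.0
jaw 1.0 shift [-0.1386 -0.2581 -0.0694] turn [0.002 0.    0.001] rows>= 6.0
jaw 181.0 shift [-0.1386 -0.2581 -0.0694] turn [-3.5998e+01 -1.0000e-03  1.0000e-03] rows>= 21.0
```

Now I move the arm aside, back towards the start pose, for a clear view.

```bash
python3 -m inch '-0.05 0 0 0 0 0 -1;-0.1 0 0 0 0 0 -1;-0.1 -0.05 -0.02 0 0 0 -1;-0.1 -0.1 -0.05 0 0 0 -1;-0.1 -0.15 -0.08 0 0 0 -1;-0.1 -0.2 -0.11 0 0 0 -1;-0.1 -0.25 -0.14 0 0 0 -1;-0.1 -0.3 -0.17 0 0 0 -1;-0.1 -0.35 -0.19 0 0 0 -1;-0.1 -0.38 -0.2 0 0 0 -1;-0.1 -0.4 -0.22 0 0 0 -1;-0.1 -0.4 -0.22 0 0 0 -1'
python3 - <<'E'
from h import *
P=dict(tape_measure=(.462,.102),laser_meter=(.355,-.32),pocket_level=(.354,.293),loupe=(.56,.385),flask=(.652,-.007),amber_bottle=(.513,.242),tile_loupe=(.56,.385))
IM={c:env.capture(c) for c in("top","side")}
for n,p in P.items():
    z0=.004 if n[:2] in("ta","la","po","lo") else 0
    o=[]
    for c in ("top","side"):
        m=best(n,c,p)
        if m is not None:
            x,i=fit(n,{c:m},p,z0); o.append((c,x.round(3).tolist(),round(float(i),2)))
        r=[d["point"].round(3).tolist() if hasattr(d["point"],"round") else d["point"] for d in env.tip_of(n,c) if np.linalg.norm(np.array(d["point"])[:2]-p)<.03]
        o.append((c,"tip",r))
    print(n,*o)
for c in IM: cv2.imwrite(f"pics/{c}20.png",IM[c])
u,v=proj("side",[.56,.385,.02])[0].astype(int)
a=cv2.resize(IM["side"][v-35:v+35,u-45:u+45],None,fx=7,fy=7,interpolation=cv2.INTER_CUBIC); cv2.imwrite("pics/l_side.png",a)
u,v=proj("top",[.56,.385,.02])[0].astype(int)
a=cv2.resize(IM["top"][v-35:v+35,u-45:u+45],None,fx=7,fy=7,interpolation=cv2.INTER_CUBIC); cv2.imwrite("pics/l_top.png",a)
E
```

```text
time_s: 35.0
position: [0.1506, 0.6006, 0.2611]
tool_rot: [0.504, 0.495, 0.507, -0.494]
wrist_force: [0.3, 0.2, 0.5]
width: 1.0
tape_measure ('top', [0.46, 0.099, 2.014], 0.87) ('top', 'tip', [[0.4624, 0.1054, 0.0027]]) ('side', [0.46, 0.116, 1.767], 0.78) ('side', 'tip', [[0.461, 0.1015, 0.0036]])
laser_meter ('top', [0.355, -0.321, 1.582], 0.92) ('top', 'tip', [[0.3518, -0.3223, 0.0049]]) ('side', [0.355, -0.313, 1.564], 0.92) ('side', 'tip', [[0.3562, -0.3152, 0.0076]])
pocket_level ('top', [0.352, 0.29, 1.216], 0.88) ('top', 'tip', [[0.3538, 0.2948, 0.0043], [0.3529, 0.2952, 0.0017]]) ('side', [0.352, 0.294, 1.253], 0.82) ('side', 'tip', [[0.3551, 0.2954, 0.0007]])
loupe ('top', [0.56, 0.386, 0.231], 0.92) ('top', 'tip', []) ('side', [0.564, 0.419, 0.287], 0.64) ('side', 'tip', [[0.5581, 0.3855, 0.0019]])
flask ('top', [0.633, -0.012, 0.756], 0.71) ('top', 'tip', [[0.651, -0.0051, -0.0003]]) ('side', [0.654, -0.006, 0.069], 0.77) ('side', 'tip', [[0.6509, -0.0081, -0.0044]])
amber_bottle ('top', [0.508, 0.232, 0.436], 0.74) ('top', 'tip', [[0.5122, 0.2437, -0.0]]) ('side', [0.515, 0.242, 0.082], 0.74) ('side', 'tip', [[0.5137, 0.2423, 0.0047]])
tile_loupe ('top', [0.56, 0.383, 1.596], 0.81) ('top', 'tip', [[0.5607, 0.3818, -0.0011]]) ('side', [0.559, 0.381, -1.516], 0.69) ('side', 'tip', [[0.5589, 0.3887, 0.0025]])
```

View pics/side20.png

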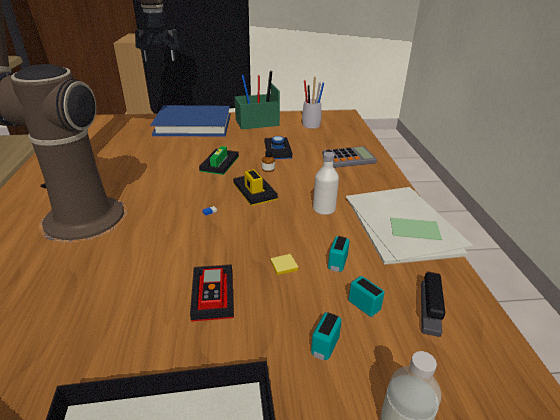

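View pics/l_side.png

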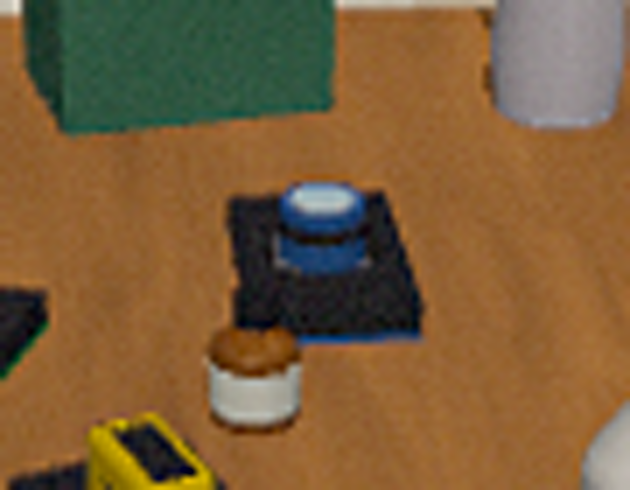

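View pics/top20.png

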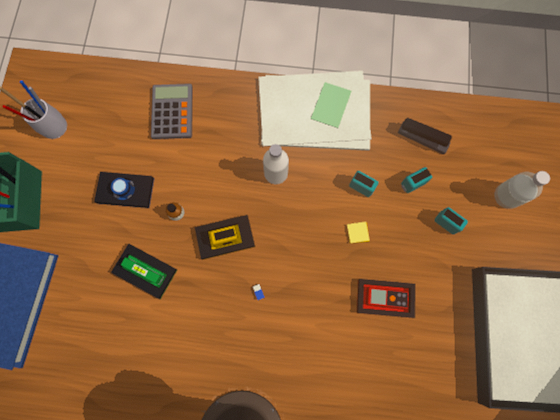

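Run:
```python
from h import *
u,v=proj("side",[.56,.385,.02])[0].astype(int)
for z in(.044,.046,.050,.056): print(z,((proj("side",[.56,.386,z])[0]-[u-45,v-35]+.5)*7).round(1))
im=cv2.imread("pics/side20.png"); L=im[v-35:v+35,u-45:u+45].astype(int)
m=(L.min(2)>125)&(L[...,0]>150); m[:20]=0;m[40:]=0;m[:,:35]=0;m[:,55:]=0
ys,xs=np.nonzero(m); print(((np.array([xs.mean(),ys.mean()])+.5)*7).round(1),len(xs),xs.min(),xs.max(),ys.min(),ys.max())
```

```text
0.044 [323.6 204.6]
0.046 [323.7 200.9]
0.05 [323.8 193.5]
0.056 [323.9 182.4]
[323.1 199.2] 23 42 49 27 29
```

The loupe's lens sits where a top at about 0.047 m would project (0.046 m when fully home). Everything is in place, so I hand in.

```bash
python3 -c "
from bench import env
print(env.get_state()['joint_velocities'].round(3)); print(env.hand_in())"
```

```text
[-0.001 -0.     0.    -0.002  0.001  0.001]
the job is handed in; nothing more can be done
None
```

All four instruments are back in their tiles, and I handed the job in at about 36 s; no verdict was reported.

**Placing:** I put the level, laser meter, tape measure and loupe each in its own tile. The loupe went over the lips at about 6 N and stopped on the floor of its cutout at the expected height (TCP z 0.0342, peak 23 N). I then released it and moved the arm away.

**Last checks:**
- **Level, laser and tape:** the pictures show each one upright inside its cutout. Most estimates put them within about 5 mm of their tile's centre.
- **Loupe:** it is about 1–3 mm from its tile's centre. Its lens sits where a top at about 0.047 m would project (0.046 m when fully home).
- **Flask and amber bottle:** they read the same as at the start, within a few mm.
- **Turquoise look-alikes:** they are where they were.

**Disagreements:**
- **Outline fits on half-hidden things:** the side-camera fits were poor, putting the loupe 34 mm off and the tape 14 mm off in y. The foam hides their lower parts, so I discounted these. The top camera, the detector points and the gripper's own position agreed with each other.
- **Top outline fits of the flask and bottle:** these were also off, but by the same amount as at the start.

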